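Move three crucibles on in the heat, cool and weigh round

ROBOT

A 7-joint arm with a two-finger parallel gripper is mounted at the origin on the work surface. World frame = base frame: x ahead of the robot, y to its left, z up, the work surface at z = 0. Lengths are in m, angles in degrees, forces in N, time in s.
With the tool pointing down it reaches from about 0.4 to 0.9 m from the base axis. Payload 5.6 kg.
Tool frame: the origin (TCP) lies midway between the tips of the shut fingers; the grasp point (between the pads) lies 19 mm behind it; x points along the fingers, z is the direction in which the jaws open and shut, and the axes are right-handed (so a half turn about x gives the same grasp; the last joint's range is limited). The gripper opens to 92 mm and grips with 3 to 60 N. Pads are 20 mm wide; open, the fingers measure 128 mm over their backs; the gripper's body (75 mm by 189 mm) begins 69 mm behind the grasp point.
Start: joints at [-65.718, 26.786, -0.665, 91.828, 0.344, 61.387, -3.226], TCP at [0.293, 0.58, 0.215] pointing down, gripper open.
Joint ranges: [-144.91, 144.91], [-17.63, 115.5], [-89.93, 88.59], [15.96, 139.68], [-74.01, 254.01], [8.47, 105.57], [-167.45, 167.45]. Speed limits (degrees/s): [147.25, 147.25, 180, 180, 180, 180, 180].

INTERFACE

Orientations are given as a 3x3 rotation matrix whose columns are the frame's x, y, z axes.
In Python, from station import env gives the robot as it stands. The module is installed in compiled form; this text tells all that it offers.
- The arm moves only by the tool jog_arm, never from a script. Its argument "steps" is a list of rows, each an object of numbers: "dx", "dy", "dz": the shift along the tool's x, y, z scaled (see below); "yaw": the turn about the tool's x scaled (see below). A call has 1 to 12 rows; each row is the pose to reach, as a shift and turn from the pose measured when the call began, along the tool's axes at that moment, turning the shorter way round; what a row does not reach only later rows make up. The controller multiplies each number of a shift by 15 cm and each number of a turn by pi rad. A row lasts 1/12 s, in which the tool goes at most 41.7 mm and 7.16 degrees, less where a joint would pass 70% of its speed; a pose out of reach is approached as far as the arm can. A call with a number of a shift or a turn outside -1 to 1 is refused whole. A call with a gripper value outside its range is refused whole. "claw" is the closure, from -1 (fully open) to 1 (shut), set as the call begins (left out, the last holds). The fingers move at their own pace and stop on an object; the grip force is fixed at half the most. Time passes only in rows, so rows that repeat a pose let the fingers close. It gives the time, the measured TCP pose, the force and the opening at its end, in the units of the state.
- env.read_state(): the state, without advancing time (a new reading comes with each control period).
- env.snapshot(name): name is "scene" or "top" or "wrist"; returns (picture, depth): 480x640x3 uint8, blue, green, red; 480x640 float32, m along the optical axis (not along the pixel's ray), 0 where there is no reading.
- env.camera_params(name): a dict with "vertical_fov" (degrees; the focal length in pixels is half the picture's height over the tangent of half this angle, whatever the lens; pixels are square), "cx", "cy" (the principal point, pixels), "world_to_cam" (4x4, takes a point from world to camera coordinates); the wrist camera has in their place "tool_from_camera" (4x4, takes a point from camera to tool coordinates, whose origin is the TCP and whose axes are the tool frame's). Camera axes: x right, y down, z forward; pixel columns grow to the right and rows downward; lengths in m; the calibration is good to about 2 mm. A picture is of the moment at which its call begins: read the wrist's pose just before it. camera_params takes no time and is no camera call.
- env.finish_job(): hands the job in, once; it reports no verdict.
Trained networks look in the newest picture that a camera, given by its name, has taken for a name from the list of things; names that differ only in an ending like _2 or _b are one class to them, and where a whole thing is asked for, a point or a joint stands for the part that bears it (a point fixed in the world has none). Each returns a list of dicts, best first, with "score" (0 to 1); they miss things now and then, are a little off and sometimes report something else, mostly with a low value. They report only what shows in the picture. A call takes as long as a camera call.
- env.cut_out(query, camera): "region" (480x640 bool, what is visible of it) and "location" ([column, row] as shares, 0 to 1, of the picture: columns of its width, rows of its height, amid what is visible of it).
- env.mark_of(query, camera): "location" ([column, row] as shares, 0 to 1, of the picture: columns of its width, rows of its height: a listed point, or the origin of a listed thing).
The state is a dict: "clock": time; "qpos": joint angles; "qvel": joint speeds; "effort": joint torques, N m; "position": TCP position; "ee_rot": TCP orientation; "wrist_force": force on the tool from outside, world axes, zero at the start; "ft_torque": the same for the moment, N m; "width": opening from 0.0 (shut) to 1.0 (fully open).
Only numpy, scipy, OpenCV 4.12 (cv2) and the standard library are available. Lean on these libraries where they do the work, as an engineer would, in place of code of your own. Each camera call takes 0.05 s, during which the arm holds its last target. There are 200 camera calls.

TASK

Three lidded porcelain crucibles are being heated, cooled and weighed in turn until their weight is constant; move each on to its next place, standing upright in the middle and set down gently: the red-marked one from the balance to the hotplate, the blue-marked one from the hotplate to the ceramic centre of the wire gauze, and the green-marked one from the gauze to the balance pan. Each place has room for one crucible, so use the empty heat-proof board as a parking spot on the way, and never stand a crucible on the bare bench or tip it over. Leave the bottle, the flask and the dish where they are.

Things in the scene. Friction and masses are not known exactly. Their poses are not given: they have to be found in the camera images.
- crucible_red: Lidded white porcelain crucible, broad red ring on its lid; one solid piece, about 0.1 kg, round (yaw means nothing). Origin: centre of its underside; z up its axis. Foot 38 mm across; a plain cylinder 54 mm across from 22 to 46 mm above the underside (grip there); lid top at 46 mm, small knob up to 57 mm. At the start it stands on the balance pan, up to 10 mm off the middle.
- crucible_blue: Lidded white porcelain crucible, broad blue ring on its lid; one solid piece, about 0.1 kg, round (yaw means nothing). Origin: centre of its underside; z up its axis. Foot 38 mm across; a plain cylinder 54 mm across from 22 to 46 mm above the underside (grip there); lid top at 46 mm, small knob up to 57 mm. At the start it stands on the hotplate, up to 10 mm off the middle.
- crucible_green: Lidded white porcelain crucible, broad green ring on its lid; one solid piece, about 0.1 kg, round (yaw means nothing). Origin: centre of its underside; z up its axis. Foot 38 mm across; a plain cylinder 54 mm across from 22 to 46 mm above the underside (grip there); lid top at 46 mm, small knob up to 57 mm. At the start it stands on the wire gauze, up to 10 mm off the middle.
- hotplate: White laboratory hotplate, cold, fixed. Origin: on the bench under the middle of its square dark 124 mm heating top, whose flat face is 90 mm above the origin; z up. The housing reaches 75 mm to the sides (y) and back (+x), and 148 mm to the front (-x), where a nose 58 mm high has two knobs up to 72 mm high.
- balance: Low white top-pan balance, fixed to the bench. Origin: on the bench under the centre of its round steel pan (115 mm across), whose flat face is 50 mm above the origin; z up. The case, 40 mm high, reaches 75 mm to the sides (y), 70 mm to the back (+x) and 140 mm to the front (-x), where its display and keys are.
- gauze: Square wire gauze 125 mm wide lying flat, fixed to the bench, with a round off-white ceramic centre 82 mm across: the cooling place. Origin: on the bench under its centre; z up. The ceramic face is 6 mm above the origin, the wire 3 mm.
- mat: Plain square buff-brown heat-proof board, 140 mm wide and 6 mm thick, lying flat, fixed to the bench and empty at the start: the free spot. Origin: on the bench under its centre; z up. Its upper face is 6 mm above the origin.
- bottle: Bystander, loose: clear glass bottle with a blue cap, 56 mm across, 104 mm tall. Origin: centre of its underside.
- flask: Bystander, loose: clear conical flask with a white, red-topped stopper, 64 mm across at the foot, 119 mm tall. Origin: centre of its underside.
- dish: Bystander, loose: open white porcelain dish, 84 mm across the rim, 34 mm tall. Origin: centre of its underside.

How it is judged:
By the outcome, as a careful person would: the job done as asked, in the order asked, and still so for the second after the job is handed in, with the robot touching nothing.
It also fails if it takes over 115 s, if anything falls off the work surface, if the arm or the gripper's body presses on something with over 40 N, if the wrist force passes 120 N, or if a joint passes its speed limit or range.

## Working session

There is one attempt and no reset: what is moved stays moved. The work goes in short steps, Python scripts to look and compute and a tool call to move; the robot and the scene stay as the last step left them, time stands still between calls to the robot, and variables do not carry over. Pictures are saved under pics/ and viewed, about 12 in all and at most 16, crops included, and the job is handed in when it is done.

Besides the shell and the picture viewer there is one more tool, called after "Request:" by a JSON object that holds its "method" and its "body". jog_arm: Moves the arm, as the interface text tells. Its arguments: {"type":"object","properties":{"steps":{"type":"array","items":{"type":"object","properties":{"dx":{"type":"number"},"dy":{"type":"number"},"dz":{"type":"number"},"yaw":{"type":"number"}}}},"claw":{"type":"number"}},"required":["steps"]}

```bash
mkdir -p pics
cat > h.py <<'E'
import numpy as np, cv2
from station import env
def K(p): return 240/np.tan(np.radians(p["vertical_fov"])/2)
def to_world(cam,u,v,d,st=None):
    p=env.camera_params(cam); f=K(p); c=np.array([(u-p["cx"])/f*d,(v-p["cy"])/f*d,d,1])
    if cam=="wrist":
        T=np.eye(4);T[:3,:3]=st["ee_rot"];T[:3,3]=st["position"]
        return (T@p["tool_from_camera"]@c)[:3]
    return (np.linalg.inv(p["world_to_cam"])@c)[:3]
def cloud(cam,D,st=None):
    v,u=np.mgrid[:480,:640]; p=env.camera_params(cam); f=K(p)
    c=np.stack([(u-p["cx"])/f*D,(v-p["cy"])/f*D,D,np.ones_like(D)],-1)
    if cam=="wrist":
        T=np.eye(4);T[:3,:3]=st["ee_rot"];T[:3,3]=st["position"]; M=T@p["tool_from_camera"]
    else: M=np.linalg.inv(p["world_to_cam"])
    return (c@M.T)[...,:3]
E
python3 - <<'E'
from h import *
s=env.read_state(); print(s["clock"],s["position"],np.round(s["ee_rot"],3).tolist(),s["width"])
for c in ("top","scene"):
    I,D=env.snapshot(c); cv2.imwrite(f"pics/{c}0.png",I); W=cloud(c,D)
    for n in "crucible_red crucible_blue crucible_green hotplate balance gauze mat bottle flask dish".split():
        for r in env.cut_out(n,c)[:2]:
            if r["score"]<.3: continue
            m=r["region"]&(D>0); P=W[m]; 
            if len(P)<5: continue
            zt=np.percentile(P[:,2],98); Q=P[P[:,2]>zt-.02]
            lo,hi=np.percentile(P,1,0),np.percentile(P,99,0)
            print(c,n,round(r["score"],2),np.round(r["location"],3),m.sum(),"med",np.round(np.median(P,0),3),"lo",lo.round(3),"hi",hi.round(3))
E
```

```text
0.0 [0.29231897 0.57992417 0.21366124] [[-0.001, -0.893, 0.45], [-0.002, 0.45, 0.893], [-1.0, -0.0, -0.002]] 1.0028920663258127
top crucible_red 0.83 [0.59  0.507] 419 med [ 0.592 -0.133  0.097] lo [ 0.569 -0.158  0.074] hi [ 0.619 -0.108  0.108]
top crucible_red 0.54 [0.749 0.646] 3242 med [ 0.437 -0.391  0.006] lo [ 0.362 -0.466 -0.001] hi [ 0.511 -0.317  0.012]
top crucible_blue 0.85 [0.407 0.545] 518 med [0.542 0.139 0.136] lo [0.517 0.114 0.088] hi [0.57  0.174 0.149]
top crucible_green 0.75 [0.258 0.633] 449 med [0.45  0.379 0.053] lo [0.425 0.357 0.031] hi [0.476 0.407 0.065]
top crucible_green 0.46 [0.401 0.544] 530 med [0.541 0.14  0.136] lo [0.517 0.114 0.088] hi [0.578 0.173 0.149]
top hotplate 0.75 [0.412 0.604] 5554 med [0.49  0.136 0.072] lo [0.393 0.065 0.001] hi [0.613 0.217 0.095]
top balance 0.72 [0.595 0.546] 4817 med [ 0.545 -0.139  0.038] lo [ 0.45  -0.22  -0.001] hi [ 0.665 -0.059  0.055]
top gauze 0.95 [0.271 0.624] 2185 med [0.457 0.378 0.003] lo [ 0.388  0.316 -0.003] hi [0.525 0.455 0.011]
top gauze 0.46 [0.408 0.603] 5671 med [0.491 0.135 0.072] lo [ 0.392 
[... 885 characters left out ...]
0.36  0.009] hi [0.481 0.41  0.063]
scene hotplate 0.74 [0.606 0.58 ] 4901 med [0.541 0.171 0.07 ] lo [0.402 0.073 0.014] hi [0.62  0.218 0.094]
scene balance 0.83 [0.481 0.472] 3178 med [ 0.572 -0.113  0.037] lo [ 0.453 -0.22  -0.   ] hi [ 0.67  -0.055  0.055]
scene gauze 0.67 [0.726 0.727] 2068 med [0.475 0.403 0.004] lo [ 0.391  0.319 -0.002] hi [0.529 0.454 0.01 ]
scene mat 0.69 [0.46  0.326] 1383 med [ 0.444 -0.387  0.006] lo [ 0.368 -0.463 -0.001] hi [ 0.515 -0.315  0.011]
scene flask 0.92 [0.586 0.796] 889 med [0.719 0.357 0.043] lo [ 0.654  0.301 -0.002] hi [0.741 0.378 0.12 ]
scene dish 0.6 [0.407 0.606] 770 med [ 0.784 -0.012  0.017] lo [ 0.747 -0.06  -0.001] hi [0.827 0.038 0.036]
```

View pics/top0.png

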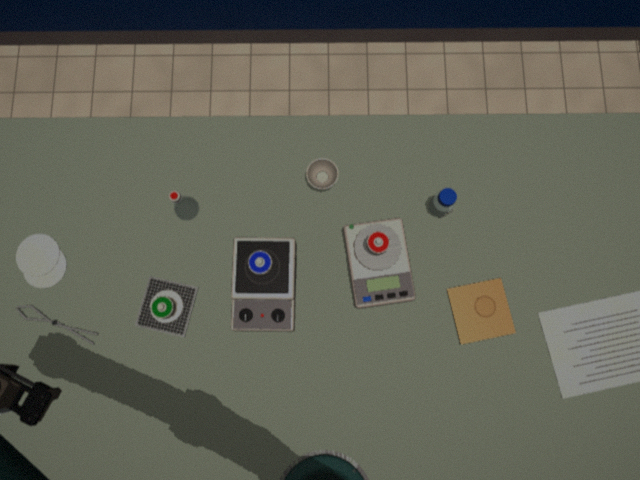

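View pics/scene0.png

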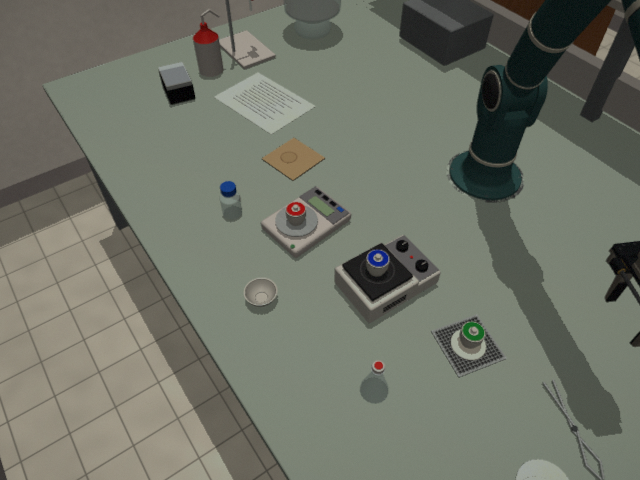

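The top view shows red on the balance at (377,243), blue on the hotplate at (260,262), green on the gauze at (163,307) and the empty mat at (482,311). Both views agree with the networks, so next I refine the centres.

```bash
cat >> h.py <<'E'
def onplane(cam,uv,z,st=None):
    p=env.camera_params(cam); a=to_world(cam,uv[0],uv[1],.2,st); b=to_world(cam,uv[0],uv[1],1.,st)
    t=(z-a[2])/(b[2]-a[2]); return a+t*(b-a)
def colmask(I,name):
    H=cv2.cvtColor(I,cv2.COLOR_BGR2HSV); h,s,v=[H[...,i].astype(int) for i in range(3)]
    m={"red":(h<8)|(h>172),"blue":(h>105)&(h<130),"green":(h>50)&(h<85)}[name]
    return m&(s>120)&(v>50)
def ring(cam,I,W,name,near,ztop,st=None,r=.04):
    m=colmask(I,name)&(np.hypot(W[...,0]-near[0],W[...,1]-near[1])<r)&(abs(W[...,2]-ztop)<.02)
    v,u=np.nonzero(m)
    if len(u)<8: return None
    (c,_,_)=cv2.fitEllipse(cv2.convexHull(np.c_[u,v].astype(np.float32)))
    return onplane(cam,c,ztop,st)[:2],len(u)
def rect(P): 
    (c,s,a)=cv2.minAreaRect((P[:,:2]*1000).astype(np.float32)); return np.round(c,1),np.round(s,1),round(a,1)
E
cat > m.py <<'E'
from h import *
def sel(W,D,c,r,z0,z1): return (D>0)&(np.hypot(W[...,0]-c[0],W[...,1]-c[1])<r)&(W[...,2]>z0)&(W[...,2]<z1)
for c in ("top","scene"):
    I,D=env.snapshot(c); W=cloud(c,D)
    for n,x,z in (("red",(.594,-.133),.096),("blue",(.545,.14),.136),("green",(.453,.382),.052)):
        print(c,n,ring(c,I,W,n,x,z))
    for n,x,z0,z1,r in (("hotplate",(.54,.14),.084,.096,.1),("pan",(.59,-.135),.0455,.06,.08)):
        m=sel(W,D,x,r,z0,z1).astype(np.uint8); m=cv2.morphologyEx(m,cv2.MORPH_OPEN,np.ones((3,3)))
        print(c,n,rect(W[m>0]),m.sum())
    for q in ("mat","gauze"):
        a={"mat":(.437,-.391),"gauze":(.457,.383)}[q]
        R=[r for r in env.cut_out(q,c) if np.linalg.norm(np.median(W[r["region"]&(D>0)],0)[:2]-a)<.04]
        if R:
            v,u=np.nonzero(R[0]["region"]); P=np.array([onplane(c,(i,j),.005) for i,j in zip(u,v)]); print(c,q,rect(P))
    for q in ("gauze","balance","hotplate","mat"):
        for r in env.mark_of(q,c)[:2]: print(c,q,"mark",round(r["score"],2),onplane(c,np.array(r["location"])*[640,480],0).round(3))
    g=cv2.cvtColor(I,cv2.COLOR_BGR2HSV); m=sel(W,D,(.457,.385),.07,-.01,.02)&(g[...,2]>np.percentile(g[...,2][sel(W,D,(.457,.385),.07,-.01,.02)],75))
    print(c,"ceramic",rect(W[m]),m.sum())
E
python3 m.py
```

```text
top red (array([ 0.5965356 , -0.13344091]), 252)
top blue (array([0.54447406, 0.14073355]), 266)
top green (array([0.45184303, 0.38337399]), 211)
top hotplate (array([540.2, 140.4]), array([124.3, 124.2]), 88.7) 2218
top pan (array([ 592.1, -135.8]), array([112.3, 112.3]), 62.7) 1048Traceback (most recent call last):
  File "m.py", line 14, in <module>
    v,u=np.nonzero(R[0]["region"]); P=np.array([onplane(c,(i,j),.005) for i,j in zip(u,v)]); print(c,q,rect(P))
                                                ~~~~~~~^^^^^^^^^^^^^^
  File "h.py", line 18, in onplane
    p=env.camera_params(cam); a=to_world(cam,uv[0],uv[1],.2,st); b=to_world(cam,uv[0],uv[1],1.,st)
                                ~~~~~~~~^^^^^^^^^^^^^^^^^^^^^^^
  File "h.py", line 5, in to_world
    p=env.camera_params(cam); f=K(p); c=np.array([(u-p["cx"])/f*d,(v-p["cy"])/f*d,d,1])
ValueError: time passes only in moves, steps and waits
```

```bash
sed -i 's/env\.camera_params(cam)/par(cam)/' h.py; sed -i '2a import functools\n@functools.lru_cache(None)\ndef par(cam): return env.camera_params(cam)' h.py; python3 m.py
```

```text
top red (array([ 0.59630082, -0.13334118]), 251)
top blue (array([0.54455993, 0.14072345]), 266)
top green (array([0.45182568, 0.38328543]), 212)
top hotplate (array([540.5, 140.5]), array([123.9, 124.5]), 89.3) 2228
top pan (array([ 592.4, -136.4]), array([112.4, 113.1]), 43.9) 1104
top mat (array([ 437.8, -392.8]), array([141. , 143.2]), 11.0)
top gauze (array([456.5, 385.5]), array([129.5, 128.9]), 76.6)
top gauze mark 0.68 [0.459 0.391 0.   ]
top balance mark 0.75 [ 0.594 -0.139  0.   ]
top hotplate mark 0.63 [0.78  0.001 0.   ]
top hotplate mark 0.62 [0.539 0.143 0.   ]
top mat mark 0.97 [ 0.445 -0.39   0.   ]
top ceramic (array([456.6, 385.7]), array([131.6, 130.6]), 29.7) 498
scene red (array([ 0.59692174, -0.13320245]), 148)
scene blue (array([0.54475377, 0.14018025]), 189)
scene green (array([0.45197782, 0.38331038]), 206)
scene hotplate (array([543.5, 142. ]), array([125.1, 126.9]), 89.1) 1639
scene pan (array([ 599.4, -127.5]), array([100.9, 113.1]), 63.2) 655
scene mat (array([ 442.2, -389.3]), array([145.2, 144.8]), 11.4)
scene gauze (array([460.7, 387.5]), array([128.6, 129.6]), 76.3)
scene gauze mark 0.7 [ 0.457  0.387 -0.   ]
scene balance mark 0.89 [ 0.599 -0.133  0.   ]
scene hotplate mark 0.59 [0.545 0.137 0.   ]
scene mat mark 0.55 [ 0.436 -0.403  0.   ]
scene ceramic (array([455.4, 383.4]), array([126.8, 127. ]), 34.9) 480
```

Request:
{"method": "jog_arm", "body": {"claw": -1, "steps": [{"dx": -0.1,"dy": -0.77,"dz": -0.35},{"dx": -0.1,"dy": -0.77,"dz": -0.35},{"dx": -0.1,"dy": -0.77,"dz": -0.35},{"dx": -0.1,"dy": -0.77,"dz": -0.35},{"dx": -0.1,"dy": -0.77,"dz": -0.35}]}}

```text
invalid input at $.steps[0]: expected keys dx, dy, dz, yaw
```

```bash
cat > go.py <<'E'
# usage: go.py x y z [zangle]  -> jog numbers (scaled) to reach the world target in straight line
import sys; from h import *
def plan(t,zang=None):
    s=env.read_state(); R=np.array(s["ee_rot"]); p=np.array(s["position"])
    d=R.T@(np.array(t)-p)/.15; a=np.degrees(np.arctan2(R[1,2],R[0,2]))
    yaw=0 if zang is None else ((a-zang+180)%360-180)/180
    n=int(np.ceil(abs(d).max()-.005)); 
    print("t",round(s["clock"],2),"pos",p.round(4),"zang",round(a,1),"down",R[2,0].round(4),"w",round(s["width"],3),"F",np.round(s["wrist_force"],1),"q7",round(s["qpos"][6],1))
    print("calls",n,"total",d.round(3),"each",(d/max(n,1)).round(3),"yaw",round(yaw,3))
if __name__=="__main__":
    v=[float(x) for x in sys.argv[1:]]; plan(v[:3],v[3] if len(v)>3 else None)
E
python3 go.py .452 .383 .18 45
```

```text
t 1.9 pos [0.2925 0.5804 0.2146] zang 63.3 down -1.0 w 1.0 F [ 0.4 -0.1 -0.1] q7 -3.2
calls 2 total [ 0.23  -1.542 -0.697] each [ 0.115 -0.771 -0.348] yaw 0.101
```

Request:
{"method": "jog_arm", "body": {"claw": -1, "steps": [{"dx": 0,"dy": -0.77,"dz": -0.35,"yaw": 0},{"dx": 0,"dy": -0.77,"dz": -0.35,"yaw": 0},{"dx": 0,"dy": -0.77,"dz": -0.35,"yaw": 0},{"dx": 0,"dy": -0.77,"dz": -0.35,"yaw": 0},{"dx": 0,"dy": -0.77,"dz": -0.35,"yaw": 0}]}}

```text
clock: 2.32
position: [0.3749, 0.479, 0.215]
ee_rot: [[0.001, -0.89, 0.456], [-0.0, 0.456, 0.89], [-1.0, -0.001, 0.0]]
wrist_force: [0.2, 0.1, 0.3]
width: 1.001
```

Request:
{"method": "jog_arm", "body": {"steps": [{"dx": 0.23,"dy": -0.77,"dz": -0.35,"yaw": 0.1},{"dx": 0.23,"dy": -0.77,"dz": -0.35,"yaw": 0.1},{"dx": 0.23,"dy": -0.77,"dz": -0.35,"yaw": 0.1},{"dx": 0.23,"dy": -0.77,"dz": -0.35,"yaw": 0.1},{"dx": 0.23,"dy": -0.77,"dz": -0.35,"yaw": 0.1},{"dx": 0.23,"dy": -0.77,"dz": -0.35,"yaw": 0.1}]}}

```text
clock: 2.82
position: [0.4529, 0.3813, 0.1806]
ee_rot: [[0.0, -0.707, 0.707], [0.001, 0.707, 0.707], [-1.0, 0.0, 0.001]]
wrist_force: [-0.6, 0.2, -0.6]
width: 1.001
```

```bash
python3 go.py .452 .383 .1 45
python3 - <<'E'
from h import *
s=env.read_state(); I,D=env.snapshot("wrist"); cv2.imwrite("pics/w1.png",I); W=cloud("wrist",D,s)
print(ring("wrist",I,W,"green",(.452,.383),.052,s))
for r in env.cut_out("gauze","wrist")[:1]:
    P=W[r["region"]&(D>0)]; P=P[(P[:,2]<.015)]; print(r["score"],rect(P))
    c=cv2.cvtColor(I,cv2.COLOR_BGR2GRAY)
E
```

```text
t 2.82 pos [0.4529 0.3813 0.1806] zang 45.0 down -1.0 w 1.001 F [-0.6  0.2 -0.6] q7 4.5
calls 1 total [0.537 0.012 0.004] each [0.537 0.012 0.004] yaw -0.0
(array([0.45264275, 0.38311162]), 1710)
0.68 (array([458.5, 386.4]), array([128.5, 128.8]), 76.9)
```

Request:
{"method": "jog_arm", "body": {"steps": [{"dx": 0.25,"dy": 0.01,"dz": 0,"yaw": 0},{"dx": 0.5,"dy": 0.01,"dz": 0,"yaw": 0},{"dx": 0.7,"dy": 0.01,"dz": 0,"yaw": 0},{"dx": 0.85,"dy": 0.01,"dz": 0,"yaw": 0},{"dx": 0.95,"dy": 0.01,"dz": 0,"yaw": 0},{"dx": 1.0,"dy": 0.01,"dz": 0,"yaw": 0},{"dx": 1.0,"dy": 0.01,"dz": 0,"yaw": 0}]}}

```text
clock: 3.5
position: [0.449, 0.385, 0.0295]
ee_rot: [[-0.002, -0.711, 0.703], [0.0, 0.703, 0.711], [-1.0, 0.002, -0.001]]
wrist_force: [0.2, -0.1, 0.9]
width: 0.996
```

```bash
python3 go.py .4524 .383 .022 45
```

```text
t 3.5 pos [0.449  0.385  0.0295] zang 45.3 down -1.0 w 0.996 F [ 0.2 -0.1  0.9] q7 5.7
calls 1 total [ 0.05  -0.026  0.006] each [ 0.05  -0.026  0.006] yaw 0.002
```

Request:
{"method": "jog_arm", "body": {"steps": [{"dx": 0.05,"dy": -0.02,"dz": 0.01,"yaw": 0},{"dx": 0.05,"dy": -0.02,"dz": 0.01,"yaw": 0},{"dx": 0.05,"dy": -0.02,"dz": 0.01,"yaw": 0}]}}

```text
clock: 3.75
position: [0.4525, 0.3847, 0.0227]
ee_rot: [[-0.001, -0.711, 0.703], [0.001, 0.703, 0.711], [-1.0, 0.002, 0.0]]
wrist_force: [-0.0, -0.1, -0.7]
width: 1.001
```

Request:
{"method": "jog_arm", "body": {"claw": 1, "steps": [{"dx": 0,"dy": 0,"dz": 0,"yaw": 0},{"dx": 0,"dy": 0,"dz": 0,"yaw": 0},{"dx": 0,"dy": 0,"dz": 0,"yaw": 0},{"dx": 0,"dy": 0,"dz": 0,"yaw": 0},{"dx": 0,"dy": 0,"dz": 0,"yaw": 0},{"dx": 0,"dy": 0,"dz": 0,"yaw": 0}]}}

```text
clock: 4.25
position: [0.4525, 0.3846, 0.0228]
ee_rot: [[-0.001, -0.711, 0.703], [0.001, 0.703, 0.711], [-1.0, 0.002, 0.0]]
wrist_force: [-0.7, -0.2, 0.5]
width: 0.591
```

```bash
for i in 1 2; do python3 go.py .452 .383 .24 45; done
```

```text
t 4.25 pos [0.4525 0.3846 0.0228] zang 45.3 down -1.0 w 0.591 F [-0.7 -0.2  0.5] q7 6.1
calls 2 total [-1.448 -0.003 -0.01 ] each [-0.724 -0.001 -0.005] yaw 0.002
t 4.25 pos [0.4525 0.3846 0.0228] zang 45.3 down -1.0 w 0.591 F [-0.7 -0.2  0.5] q7 6.1
calls 2 total [-1.448 -0.003 -0.01 ] each [-0.724 -0.001 -0.005] yaw 0.002
```

Request:
{"method": "jog_arm", "body": {"steps": [{"dx": -0.1,"dy": 0,"dz": 0,"yaw": 0},{"dx": -0.3,"dy": 0,"dz": 0,"yaw": 0},{"dx": -0.6,"dy": 0,"dz": 0,"yaw": 0},{"dx": -0.85,"dy": 0,"dz": 0,"yaw": 0},{"dx": -1,"dy": 0,"dz": 0,"yaw": 0},{"dx": -1,"dy": 0,"dz": 0,"yaw": 0}]}}

```text
clock: 4.75
position: [0.4553, 0.3867, 0.1788]
ee_rot: [[0.006, -0.711, 0.703], [0.009, 0.703, 0.711], [-1.0, 0.002, 0.011]]
wrist_force: [0.6, 0.2, -0.5]
width: 0.579
```

Request:
{"method": "jog_arm", "body": {"steps": [{"dx": -0.1,"dy": -0.2,"dz": -0.2,"yaw": 0},{"dx": -0.2,"dy": -0.4,"dz": -0.4,"yaw": 0},{"dx": -0.35,"dy": -0.6,"dz": -0.6,"yaw": 0},{"dx": -0.45,"dy": -0.8,"dz": -0.8,"yaw": 0},{"dx": -0.45,"dy": -0.95,"dz": -0.95,"yaw": 0},{"dx": -0.45,"dy": -0.95,"dz": -0.95,"yaw": 0}]}}

```text
clock: 5.25
position: [0.4567, 0.1773, 0.2452]
ee_rot: [[0.007, -0.705, 0.709], [0.007, 0.709, 0.705], [-1.0, -0.0, 0.01]]
wrist_force: [-0.4, 0.8, -1.9]
width: 0.58
```

```bash
python3 go.py .438 -.392 .22 45
```

```text
t 5.25 pos [0.4567 0.1773 0.2452] zang 44.8 down -1.0 w 0.58 F [-0.4  0.8 -1.9] q7 22.1
calls 3 total [ 0.142 -2.603 -2.766] each [ 0.047 -0.868 -0.922] yaw -0.001
```

Request:
{"method": "jog_arm", "body": {"steps": [{"dx": 0,"dy": -0.2,"dz": -0.2,"yaw": 0},{"dx": 0,"dy": -0.4,"dz": -0.4,"yaw": 0},{"dx": 0,"dy": -0.6,"dz": -0.6,"yaw": 0},{"dx": 0,"dy": -0.8,"dz": -0.85,"yaw": 0},{"dx": 0,"dy": -0.87,"dz": -0.92,"yaw": 0},{"dx": 0,"dy": -0.87,"dz": -0.92,"yaw": 0}]}}

```text
clock: 5.75
position: [0.4496, -0.019, 0.2433]
ee_rot: [[0.006, -0.698, 0.716], [0.005, 0.716, 0.698], [-1.0, -0.001, 0.008]]
wrist_force: [-0.6, 0.5, -1.0]
width: 0.579
```

Request:
{"method": "jog_arm", "body": {"steps": [{"dx": 0,"dy": -0.2,"dz": -0.2,"yaw": 0},{"dx": 0,"dy": -0.4,"dz": -0.4,"yaw": 0},{"dx": 0,"dy": -0.6,"dz": -0.6,"yaw": 0},{"dx": 0,"dy": -0.8,"dz": -0.85,"yaw": 0},{"dx": 0,"dy": -0.87,"dz": -0.92,"yaw": 0},{"dx": 0,"dy": -0.87,"dz": -0.92,"yaw": 0}]}}

```text
clock: 6.25
position: [0.4404, -0.2148, 0.2419]
ee_rot: [[0.005, -0.692, 0.722], [0.001, 0.722, 0.692], [-1.0, -0.003, 0.005]]
wrist_force: [-0.0, -0.2, 0.5]
width: 0.579
```

```bash
python3 go.py .438 -.392 .14 45;python3 -c "
from h import *; print(np.round(env.read_state()['ee_rot'],3).tolist())"
```

```text
t 6.25 pos [ 0.4404 -0.2148  0.2419] zang 43.8 down -1.0 w 0.579 F [-0.  -0.2  0.5] q7 72.3
calls 1 total [ 0.678 -0.841 -0.832] each [ 0.678 -0.841 -0.832] yaw -0.007
[[0.005, -0.692, 0.722], [0.001, 0.722, 0.692], [-1.0, -0.003, 0.005]]
```

Request:
{"method": "jog_arm", "body": {"steps": [{"dx": 0.1,"dy": -0.2,"dz": -0.2,"yaw": 0},{"dx": 0.2,"dy": -0.4,"dz": -0.4,"yaw": 0},{"dx": 0.4,"dy": -0.6,"dz": -0.6,"yaw": 0},{"dx": 0.55,"dy": -0.75,"dz": -0.75,"yaw": -0.01},{"dx": 0.68,"dy": -0.84,"dz": -0.83,"yaw": -0.01},{"dx": 0.68,"dy": -0.84,"dz": -0.83,"yaw": -0.01},{"dx": 0.68,"dy": -0.84,"dz": -0.83,"yaw": -0.01}]}}

```text
clock: 6.83
position: [0.4362, -0.3918, 0.1363]
ee_rot: [[-0.001, -0.712, 0.702], [0.004, 0.702, 0.712], [-1.0, 0.003, 0.002]]
wrist_force: [1.0, 0.2, -0.0]
width: 0.577
```

```bash
python3 go.py .438 -.392 .0235 45
python3 - <<'E'
from h import *
s=env.read_state(); I,D=env.snapshot("wrist"); cv2.imwrite("pics/w2.png",I); W=cloud("wrist",D,s); print(np.round(s["ee_rot"],3).tolist())
for r in env.cut_out("mat","wrist")[:1]:
    P=W[r["region"]&(D>0)]; P=P[(P[:,2]<.015)]; print(r["score"],rect(P))
z=s["position"][2]-.0168+.046
print(ring("wrist",I,W,"green",s["position"],z,s))
E
```

```text
t 6.83 pos [ 0.4362 -0.3918  0.1363] zang 45.4 down -1.0 w 0.577 F [ 1.   0.2 -0. ] q7 100.7
calls 1 total [ 0.752 -0.012  0.006] each [ 0.752 -0.012  0.006] yaw 0.002
[[-0.001, -0.712, 0.702], [0.004, 0.702, 0.712], [-1.0, 0.003, 0.002]]
0.88 (array([ 441.1, -391.2]), array([143.7, 140.2]), 11.3)
(array([ 0.43707265, -0.39223863]), 6524)
```

View pics/w2.png

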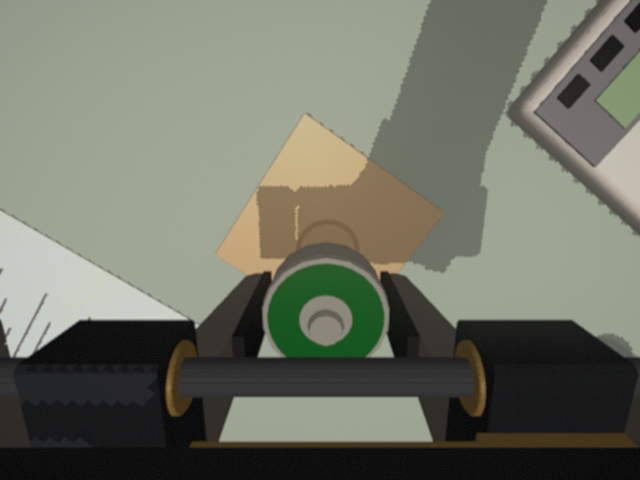

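The wrist view shows green held upright at (325,320) with the mat behind and below it, so I set it down.

Request:
{"method": "jog_arm", "body": {"steps": [{"dx": 0.15,"dy": -0.01,"dz": 0.01,"yaw": 0},{"dx": 0.3,"dy": -0.01,"dz": 0.01,"yaw": 0},{"dx": 0.45,"dy": -0.01,"dz": 0.01,"yaw": 0},{"dx": 0.58,"dy": -0.01,"dz": 0.01,"yaw": 0},{"dx": 0.66,"dy": -0.01,"dz": 0.01,"yaw": 0},{"dx": 0.7,"dy": -0.01,"dz": 0.01,"yaw": 0},{"dx": 0.7,"dy": -0.01,"dz": 0.01,"yaw": 0}]}}

```text
clock: 7.52
position: [0.4419, -0.3886, 0.0342]
ee_rot: [[0.005, -0.716, 0.698], [0.004, 0.698, 0.716], [-1.0, -0.001, 0.006]]
wrist_force: [-0.1, -0.2, -0.3]
width: 0.582
```

```bash
python3 go.py .438 -.392 .0235 45
```

```text
t 7.52 pos [ 0.4419 -0.3886  0.0342] zang 45.7 down -1.0 w 0.582 F [-0.1 -0.2 -0.3] q7 105.3
calls 1 total [ 0.071  0.003 -0.035] each [ 0.071  0.003 -0.035] yaw 0.004
```

Request:
{"method": "jog_arm", "body": {"steps": [{"dx": 0.02,"dy": 0,"dz": -0.03,"yaw": 0},{"dx": 0.04,"dy": 0,"dz": -0.03,"yaw": 0},{"dx": 0.06,"dy": 0,"dz": -0.03,"yaw": 0},{"dx": 0.07,"dy": 0,"dz": -0.03,"yaw": 0},{"dx": 0.07,"dy": 0,"dz": -0.03,"yaw": 0}]}}

```text
clock: 7.93
position: [0.4387, -0.3918, 0.0237]
ee_rot: [[0.005, -0.716, 0.699], [0.004, 0.699, 0.716], [-1.0, -0.001, 0.006]]
wrist_force: [0.3, -0.5, -0.9]
width: 0.578
```

```bash
python3 go.py .438 -.392 .0225 45;python3 -c "
from h import *; print(np.round(env.read_state()['ee_rot'],3).tolist())"
```

```text
t 7.93 pos [ 0.4387 -0.3918  0.0237] zang 45.7 down -1.0 w 0.578 F [ 0.3 -0.5 -0.9] q7 106.2
calls 1 total [ 0.008  0.002 -0.005] each [ 0.008  0.002 -0.005] yaw 0.004
[[0.005, -0.716, 0.699], [0.004, 0.699, 0.716], [-1.0, -0.001, 0.006]]
```

Another 1 mm down in two steps, watching the force.

Request:
{"method": "jog_arm", "body": {"steps": [{"dx": 0.004,"dy": 0,"dz": 0,"yaw": 0},{"dx": 0.008,"dy": 0,"dz": 0,"yaw": 0},{"dx": 0.008,"dy": 0,"dz": 0,"yaw": 0}]}}

```text
clock: 8.18
position: [0.4389, -0.3919, 0.0228]
ee_rot: [[0.005, -0.716, 0.699], [0.004, 0.699, 0.716], [-1.0, -0.001, 0.006]]
wrist_force: [-0.2, 0.6, 2.6]
width: 0.577
```

```bash
python3 go.py .438 -.392 .0225 45
```

```text
t 8.18 pos [ 0.4389 -0.3919  0.0228] zang 45.7 down -1.0 w 0.577 F [-0.2  0.6  2.6] q7 106.2
calls 0 total [ 0.002  0.004 -0.005] each [ 0.002  0.004 -0.005] yaw 0.004
```

Request:
{"method": "jog_arm", "body": {"claw": -1, "steps": [{"dx": 0,"dy": 0,"dz": 0,"yaw": 0},{"dx": 0,"dy": 0,"dz": 0,"yaw": 0},{"dx": 0,"dy": 0,"dz": 0,"yaw": 0},{"dx": 0,"dy": 0,"dz": 0,"yaw": 0},{"dx": 0,"dy": 0,"dz": 0,"yaw": 0},{"dx": 0,"dy": 0,"dz": 0,"yaw": 0}]}}

```text
clock: 8.68
position: [0.4389, -0.3919, 0.0228]
ee_rot: [[0.005, -0.716, 0.699], [0.004, 0.699, 0.716], [-1.0, -0.001, 0.006]]
wrist_force: [0.2, -0.6, 0.3]
width: 0.991
```

Request:
{"method": "jog_arm", "body": {"steps": [{"dx": -0.1,"dy": 0,"dz": 0,"yaw": 0},{"dx": -0.3,"dy": 0,"dz": 0,"yaw": 0},{"dx": -0.6,"dy": 0,"dz": 0,"yaw": 0},{"dx": -0.85,"dy": 0,"dz": 0,"yaw": 0},{"dx": -1,"dy": 0,"dz": 0,"yaw": 0},{"dx": -1,"dy": 0,"dz": 0,"yaw": 0}]}}

```text
clock: 9.18
position: [0.4404, -0.395, 0.1784]
ee_rot: [[0.013, -0.715, 0.699], [-0.002, 0.699, 0.715], [-1.0, -0.011, 0.008]]
wrist_force: [0.2, 0.3, -0.6]
width: 0.998
```

```bash
python3 go.py .5445 .1405 .24 45
python3 - <<'E'
from h import *
for c in ("top","scene"):
    I,D=env.snapshot(c); W=cloud(c,D); print(ring(c,I,W,"green",(.439,-.392),.052))
E
```

```text
t 9.18 pos [ 0.4404 -0.395   0.1784] zang 45.7 down -0.9999 w 0.998 F [ 0.2  0.3 -0.6] q7 99.7
calls 4 total [-0.408  1.994  3.042] each [-0.102  0.498  0.76 ] yaw 0.004
(array([ 0.4384314 , -0.39234755]), 210)
(array([ 0.43848628, -0.39290273]), 72)
```

Request:
{"method": "jog_arm", "body": {"steps": [{"dx": -0.5,"dy": 0.65,"dz": 0.98,"yaw": 0},{"dx": -0.5,"dy": 0.65,"dz": 0.98,"yaw": 0},{"dx": -0.5,"dy": 0.65,"dz": 0.98,"yaw": 0},{"dx": -0.5,"dy": 0.65,"dz": 0.98,"yaw": 0},{"dx": -0.5,"dy": 0.65,"dz": 0.98,"yaw": 0},{"dx": -0.5,"dy": 0.65,"dz": 0.98,"yaw": 0}]}}

```text
clock: 9.78
position: [0.4728, -0.2134, 0.2492]
ee_rot: [[0.007, -0.722, 0.692], [0.006, 0.692, 0.722], [-1.0, -0.001, 0.009]]
wrist_force: [0.1, 1.2, 0.1]
width: 1.0
```

Request:
{"method": "jog_arm", "body": {"steps": [{"dx": 0,"dy": 0.65,"dz": 0.98,"yaw": 0},{"dx": 0,"dy": 0.65,"dz": 0.98,"yaw": 0},{"dx": 0,"dy": 0.65,"dz": 0.98,"yaw": 0},{"dx": 0,"dy": 0.65,"dz": 0.98,"yaw": 0},{"dx": 0,"dy": 0.65,"dz": 0.98,"yaw": 0},{"dx": 0,"dy": 0.65,"dz": 0.98,"yaw": 0}]}}

```text
clock: 10.28
position: [0.5038, -0.0354, 0.2483]
ee_rot: [[0.003, -0.727, 0.687], [0.007, 0.687, 0.727], [-1.0, 0.002, 0.007]]
wrist_force: [-0.8, 0.9, -1.1]
width: 1.0
```

```bash
python3 go.py .5445 .1405 .24 45;python3 -c "
from h import *; print(np.round(env.read_state()['ee_rot'],3).tolist())"
```

```text
t 10.28 pos [ 0.5038 -0.0354  0.2483] zang 46.6 down -1.0 w 1.0 F [-0.8  0.9 -1.1] q7 52.8
calls 2 total [0.064 0.608 1.038] each [0.032 0.304 0.519] yaw 0.009
[[0.003, -0.727, 0.687], [0.007, 0.687, 0.727], [-1.0, 0.002, 0.007]]
```

Request:
{"method": "jog_arm", "body": {"steps": [{"dx": 0.06,"dy": 0.61,"dz": 1,"yaw": 0.01},{"dx": 0.06,"dy": 0.61,"dz": 1,"yaw": 0.01},{"dx": 0.06,"dy": 0.61,"dz": 1,"yaw": 0.01},{"dx": 0.06,"dy": 0.61,"dz": 1,"yaw": 0.01},{"dx": 0.06,"dy": 0.61,"dz": 1,"yaw": 0.01},{"dx": 0.06,"dy": 0.61,"dz": 1,"yaw": 0.01},{"dx": 0.06,"dy": 0.61,"dz": 1,"yaw": 0.01}]}}

```text
clock: 10.87
position: [0.54, 0.1348, 0.239]
ee_rot: [[0.001, -0.705, 0.71], [0.004, 0.71, 0.705], [-1.0, 0.002, 0.004]]
wrist_force: [1.0, -0.1, -0.2]
width: 0.998
```

```bash
python3 go.py .5445 .1405 .12 45
python3 - <<'E'
from h import *
s=env.read_state(); I,D=env.snapshot("wrist"); W=cloud("wrist",D,s); print(np.round(s["ee_rot"],3).tolist())
print(ring("wrist",I,W,"blue",(.5445,.1405),.136,s))
m=(abs(W[...,2]-.09)<.005)&(D>0)&(np.hypot(W[...,0]-.541,W[...,1]-.141)<.095); print(rect(W[m]))
E
```

```text
t 10.87 pos [0.54   0.1348 0.239 ] zang 44.8 down -1.0 w 0.998 F [ 1.  -0.1 -0.2] q7 33.7
calls 1 total [0.793 0.004 0.045] each [0.793 0.004 0.045] yaw -0.001
[[0.001, -0.705, 0.71], [0.004, 0.71, 0.705], [-1.0, 0.002, 0.004]]
(array([0.54536913, 0.14066423]), 2200)
(array([542.3, 140.6]), array([124.2, 123.9]), 88.9)
```

Request:
{"method": "jog_arm", "body": {"steps": [{"dx": 0,"dy": 0,"dz": 0.05,"yaw": 0},{"dx": 0.25,"dy": 0,"dz": 0.05,"yaw": 0},{"dx": 0.45,"dy": 0,"dz": 0.05,"yaw": 0},{"dx": 0.65,"dy": 0,"dz": 0.05,"yaw": 0},{"dx": 0.8,"dy": 0,"dz": 0.05,"yaw": 0},{"dx": 0.82,"dy": 0,"dz": 0.05,"yaw": 0}]}}

```text
clock: 11.42
position: [0.5433, 0.1367, 0.1126]
ee_rot: [[-0.005, -0.701, 0.713], [0.001, 0.713, 0.701], [-1.0, 0.004, -0.003]]
wrist_force: [-0.4, -1.0, -0.5]
width: 1.001
```

```bash
python3 go.py .545 .1405 .107 45
```

```text
t 11.42 pos [0.5433 0.1367 0.1126] zang 44.5 down -1.0 w 1.001 F [-0.4 -1.  -0.5] q7 37.1
calls 1 total [0.037 0.01  0.026] each [0.037 0.01  0.026] yaw -0.003
```

Request:
{"method": "jog_arm", "body": {"steps": [{"dx": 0.03,"dy": 0.01,"dz": 0.03,"yaw": 0},{"dx": 0.04,"dy": 0.01,"dz": 0.03,"yaw": 0},{"dx": 0.04,"dy": 0.01,"dz": 0.03,"yaw": 0}]}}

```text
clock: 11.67
position: [0.5463, 0.1407, 0.1074]
ee_rot: [[-0.004, -0.7, 0.714], [0.002, 0.714, 0.7], [-1.0, 0.004, -0.001]]
wrist_force: [0.3, -1.5, -0.1]
width: 0.997
```

Request:
{"method": "jog_arm", "body": {"claw": 1, "steps": [{"dx": 0,"dy": 0,"dz": 0,"yaw": 0},{"dx": 0,"dy": 0,"dz": 0,"yaw": 0},{"dx": 0,"dy": 0,"dz": 0,"yaw": 0},{"dx": 0,"dy": 0,"dz": 0,"yaw": 0},{"dx": 0,"dy": 0,"dz": 0,"yaw": 0},{"dx": 0,"dy": 0,"dz": 0,"yaw": 0}]}}

```text
clock: 12.17
position: [0.5463, 0.1407, 0.1076]
ee_rot: [[-0.004, -0.701, 0.714], [0.002, 0.714, 0.701], [-1.0, 0.004, -0.001]]
wrist_force: [-0.8, -0.5, 0.4]
width: 0.59
```

Request:
{"method": "jog_arm", "body": {"steps": [{"dx": -0.1,"dy": 0,"dz": 0,"yaw": 0},{"dx": -0.3,"dy": 0,"dz": 0,"yaw": 0},{"dx": -0.5,"dy": 0,"dz": 0,"yaw": 0},{"dx": -0.6,"dy": 0,"dz": 0,"yaw": 0},{"dx": -0.6,"dy": 0,"dz": 0,"yaw": 0}]}}

```text
clock: 12.58
position: [0.5488, 0.1411, 0.2012]
ee_rot: [[0.003, -0.701, 0.714], [0.004, 0.714, 0.7], [-1.0, 0.001, 0.005]]
wrist_force: [-0.7, -0.5, -1.7]
width: 0.578
```

```bash
python3 go.py .457 .386 .19 45;python3 -c "
from h import *; print(np.round(env.read_state()['ee_rot'],3).tolist())"
```

```text
t 12.58 pos [0.5488 0.1411 0.2012] zang 44.5 down -1.0 w 0.578 F [-0.7 -0.5 -1.7] q7 34.3
calls 2 total [0.079 1.594 0.707] each [0.04  0.797 0.353] yaw -0.003
[[0.003, -0.701, 0.714], [0.004, 0.714, 0.7], [-1.0, 0.001, 0.005]]
```

Request:
{"method": "jog_arm", "body": {"steps": [{"dx": 0,"dy": 0.2,"dz": 0.1,"yaw": 0},{"dx": 0,"dy": 0.4,"dz": 0.2,"yaw": 0},{"dx": 0,"dy": 0.6,"dz": 0.27,"yaw": 0},{"dx": 0,"dy": 0.75,"dz": 0.33,"yaw": 0},{"dx": 0,"dy": 0.8,"dz": 0.35,"yaw": 0},{"dx": 0,"dy": 0.8,"dz": 0.35,"yaw": 0}]}}

```text
clock: 13.08
position: [0.5003, 0.2656, 0.2]
ee_rot: [[0.0, -0.704, 0.71], [0.003, 0.71, 0.704], [-1.0, 0.002, 0.003]]
wrist_force: [-0.5, -0.8, -1.7]
width: 0.581
```

Request:
{"method": "jog_arm", "body": {"steps": [{"dx": 0.1,"dy": 0.2,"dz": 0.1,"yaw": 0},{"dx": 0.2,"dy": 0.4,"dz": 0.2,"yaw": 0},{"dx": 0.3,"dy": 0.6,"dz": 0.27,"yaw": 0},{"dx": 0.4,"dy": 0.75,"dz": 0.33,"yaw": 0},{"dx": 0.5,"dy": 0.8,"dz": 0.35,"yaw": 0},{"dx": 0.5,"dy": 0.8,"dz": 0.35,"yaw": 0},{"dx": 0.5,"dy": 0.8,"dz": 0.35,"yaw": 0}]}}

```text
clock: 13.67
position: [0.4538, 0.3857, 0.1242]
ee_rot: [[-0.001, -0.703, 0.711], [0.0, 0.711, 0.703], [-1.0, 0.001, -0.0]]
wrist_force: [0.7, 0.1, 0.1]
width: 0.581
```

```bash
python3 go.py .457 .386 .024 45
python3 - <<'E'
from h import *
s=env.read_state(); I,D=env.snapshot("wrist"); cv2.imwrite("pics/w3.png",I); W=cloud("wrist",D,s); print(np.round(s["ee_rot"],3).tolist())
z=s["position"][2]-.0174+.046
print(ring("wrist",I,W,"blue",s["position"],z,s))
I,D=env.snapshot("top"); W=cloud("top",D); cv2.imwrite("pics/t3.png",cv2.resize(I[220:380,100:300],None,fx=3,fy=3))
E
```

```text
t 13.67 pos [0.4538 0.3857 0.1242] zang 44.6 down -1.0 w 0.581 F [0.7 0.1 0.1] q7 8.5
calls 1 total [ 0.668 -0.014  0.017] each [ 0.668 -0.014  0.017] yaw -0.002
[[-0.001, -0.703, 0.711], [0.0, 0.711, 0.703], [-1.0, 0.001, -0.0]]
(array([0.45337126, 0.38650446]), 6969)
```

View pics/w3.png

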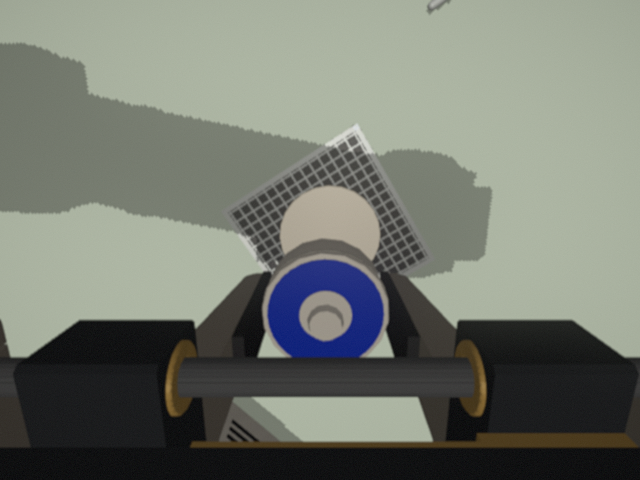

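The view shows blue held upright at (325,315). The ceramic disc's left, right and far edges are near (281,235), (380,235) and (330,186). I check the centre from these.

Run:
```python
from h import *; from scipy.optimize import least_squares
s=env.read_state(); I=cv2.imread("pics/w3.png"); g=I.min(2)
P=[]
H=cv2.cvtColor(I,cv2.COLOR_BGR2HSV); m=((H[...,0]<25)&(H[...,2]>120)).astype(np.uint8); m[:170]=0;m[242:]=0;m[:,:260]=0;m[:,400:]=0
m=cv2.morphologyEx(m,cv2.MORPH_OPEN,np.ones((9,9)))
for r in range(186,242,3):
    u=np.nonzero(m[r])[0]
    if len(u)>20: P+= [onplane("wrist",(u.min(),r),.006,s),onplane("wrist",(u.max()+1,r),.006,s)]
P=np.array(P)[:,:2]; f=least_squares(lambda c:np.hypot(*(P-c).T)-.041,[.457,.386],loss="soft_l1",f_scale=.002); print(f.x,len(P),abs(f.fun).mean())
```

```text
[0.46040771 0.3872322 ] 36 0.0002292241409875724
```

Request:
{"method": "jog_arm", "body": {"steps": [{"dx": 0.15,"dy": -0.01,"dz": 0.02,"yaw": 0},{"dx": 0.3,"dy": -0.01,"dz": 0.02,"yaw": 0},{"dx": 0.45,"dy": -0.01,"dz": 0.02,"yaw": 0},{"dx": 0.55,"dy": -0.01,"dz": 0.02,"yaw": 0},{"dx": 0.6,"dy": -0.01,"dz": 0.02,"yaw": 0},{"dx": 0.6,"dy": -0.01,"dz": 0.02,"yaw": 0}]}}

```text
clock: 14.27
position: [0.4592, 0.3852, 0.0354]
ee_rot: [[0.001, -0.7, 0.714], [0.001, 0.714, 0.7], [-1.0, 0.0, 0.002]]
wrist_force: [0.2, -0.8, 0.3]
width: 0.577
```

```bash
python3 go.py .4575 .386 .0245 45
```

```text
t 14.27 pos [0.4592 0.3852 0.0354] zang 44.4 down -1.0 w 0.577 F [ 0.2 -0.8  0.3] q7 10.5
calls 1 total [ 0.072  0.012 -0.005] each [ 0.072  0.012 -0.005] yaw -0.003
```

Request:
{"method": "jog_arm", "body": {"steps": [{"dx": 0.03,"dy": 0.005,"dz": 0.005,"yaw": 0},{"dx": 0.05,"dy": 0.005,"dz": 0.005,"yaw": 0},{"dx": 0.065,"dy": 0.005,"dz": 0.005,"yaw": 0},{"dx": 0.072,"dy": 0.005,"dz": 0.005,"yaw": 0},{"dx": 0.072,"dy": 0.005,"dz": 0.005,"yaw": 0}]}}

```text
clock: 14.68
position: [0.4593, 0.3864, 0.0248]
ee_rot: [[0.001, -0.7, 0.714], [0.001, 0.714, 0.7], [-1.0, 0.0, 0.002]]
wrist_force: [-0.6, 1.1, -0.8]
width: 0.578
```

```bash
python3 go.py .459 .3865 .0235 45
```

```text
t 14.68 pos [0.4593 0.3864 0.0248] zang 44.4 down -1.0 w 0.578 F [-0.6  1.1 -0.8] q7 10.7
calls 1 total [ 0.009  0.002 -0.001] each [ 0.009  0.002 -0.001] yaw -0.003
```

Request:
{"method": "jog_arm", "body": {"steps": [{"dx": 0.005,"dy": 0,"dz": 0,"yaw": 0},{"dx": 0.009,"dy": 0,"dz": 0,"yaw": 0},{"dx": 0.009,"dy": 0,"dz": 0,"yaw": 0}]}}

```text
clock: 14.93
position: [0.4595, 0.3867, 0.0237]
ee_rot: [[0.002, -0.7, 0.714], [0.002, 0.714, 0.7], [-1.0, 0.0, 0.003]]
wrist_force: [0.5, 0.4, -0.3]
width: 0.578
```

Request:
{"method": "jog_arm", "body": {"steps": [{"dx": 0.004,"dy": 0,"dz": 0,"yaw": 0},{"dx": 0.006,"dy": 0,"dz": 0,"yaw": 0},{"dx": 0.006,"dy": 0,"dz": 0,"yaw": 0}]}}

```text
clock: 15.18
position: [0.4595, 0.3866, 0.0236]
ee_rot: [[0.002, -0.7, 0.714], [0.002, 0.714, 0.7], [-1.0, 0.0, 0.002]]
wrist_force: [-1.2, -1.8, 5.9]
width: 0.579
```

Contact at about 6 N, so I release, rise and head for red.

Request:
{"method": "jog_arm", "body": {"claw": -1, "steps": [{"dx": 0,"dy": 0,"dz": 0,"yaw": 0},{"dx": 0,"dy": 0,"dz": 0,"yaw": 0},{"dx": 0,"dy": 0,"dz": 0,"yaw": 0},{"dx": 0,"dy": 0,"dz": 0,"yaw": 0},{"dx": 0,"dy": 0,"dz": 0,"yaw": 0},{"dx": 0,"dy": 0,"dz": 0,"yaw": 0}]}}

```text
clock: 15.68
position: [0.4595, 0.3866, 0.0235]
ee_rot: [[0.001, -0.7, 0.714], [0.002, 0.714, 0.7], [-1.0, 0.0, 0.002]]
wrist_force: [0.3, 0.1, 0.7]
width: 0.987
```

Request:
{"method": "jog_arm", "body": {"steps": [{"dx": -0.1,"dy": 0,"dz": 0,"yaw": 0},{"dx": -0.3,"dy": 0,"dz": 0,"yaw": 0},{"dx": -0.6,"dy": 0,"dz": 0,"yaw": 0},{"dx": -0.85,"dy": 0,"dz": 0,"yaw": 0},{"dx": -1,"dy": 0,"dz": 0,"yaw": 0},{"dx": -1,"dy": 0,"dz": 0,"yaw": 0}]}}

```text
clock: 16.18
position: [0.4621, 0.3886, 0.1796]
ee_rot: [[0.009, -0.7, 0.714], [0.009, 0.714, 0.7], [-1.0, 0.001, 0.013]]
wrist_force: [0.6, 0.7, 1.0]
width: 0.999
```

```bash
python3 go.py .596 -.133 .22 45
python3 - <<'E'
from h import *
for c in ("top","scene"):
    I,D=env.snapshot(c); W=cloud(c,D); print(ring(c,I,W,"blue",(.459,.386),.052))
E
```

```text
t 16.18 pos [0.4621 0.3886 0.1796] zang 44.4 down -0.9999 w 0.999 F [0.6 0.7 1. ] q7 7.7
calls 4 total [-0.294 -3.109 -1.792] each [-0.074 -0.777 -0.448] yaw -0.003
(array([0.46049478, 0.38563006]), 132)
(array([0.45879837, 0.38746858]), 222)
```

Request:
{"method": "jog_arm", "body": {"steps": [{"dx": -0.4,"dy": -0.98,"dz": -0.57,"yaw": 0},{"dx": -0.4,"dy": -0.98,"dz": -0.57,"yaw": 0},{"dx": -0.4,"dy": -0.98,"dz": -0.57,"yaw": 0},{"dx": -0.4,"dy": -0.98,"dz": -0.57,"yaw": 0},{"dx": -0.4,"dy": -0.98,"dz": -0.57,"yaw": 0},{"dx": -0.4,"dy": -0.98,"dz": -0.57,"yaw": 0}]}}

```text
clock: 16.78
position: [0.5024, 0.2171, 0.2337]
ee_rot: [[0.003, -0.695, 0.719], [0.002, 0.719, 0.695], [-1.0, -0.001, 0.003]]
wrist_force: [-0.3, 0.7, 0.1]
width: 0.997
```

Request:
{"method": "jog_arm", "body": {"steps": [{"dx": 0,"dy": -0.98,"dz": -0.57,"yaw": 0},{"dx": 0,"dy": -0.98,"dz": -0.57,"yaw": 0},{"dx": 0,"dy": -0.98,"dz": -0.57,"yaw": 0},{"dx": 0,"dy": -0.98,"dz": -0.57,"yaw": 0},{"dx": 0,"dy": -0.98,"dz": -0.57,"yaw": 0},{"dx": 0,"dy": -0.98,"dz": -0.57,"yaw": 0}]}}

```text
clock: 17.28
position: [0.5428, 0.0498, 0.2317]
ee_rot: [[0.0, -0.692, 0.722], [0.0, 0.722, 0.692], [-1.0, 0.0, 0.0]]
wrist_force: [0.1, 0.3, 0.1]
width: 0.998
```

```bash
python3 go.py .596 -.133 .20 45
```

```text
t 17.28 pos [0.5428 0.0498 0.2317] zang 43.8 down -1.0 w 0.998 F [0.1 0.3 0.1] q7 42.3
calls 2 total [ 0.211 -1.126 -0.587] each [ 0.106 -0.563 -0.293] yaw -0.007
```

Request:
{"method": "jog_arm", "body": {"steps": [{"dx": 0.1,"dy": -0.95,"dz": -0.53,"yaw": -0.01},{"dx": 0.1,"dy": -0.95,"dz": -0.53,"yaw": -0.01},{"dx": 0.1,"dy": -0.95,"dz": -0.53,"yaw": -0.01},{"dx": 0.1,"dy": -0.95,"dz": -0.53,"yaw": -0.01},{"dx": 0.1,"dy": -0.95,"dz": -0.53,"yaw": -0.01},{"dx": 0.1,"dy": -0.95,"dz": -0.53,"yaw": -0.01},{"dx": 0.1,"dy": -0.95,"dz": -0.53,"yaw": -0.01}]}}

```text
clock: 17.87
position: [0.5838, -0.1047, 0.2151]
ee_rot: [[-0.002, -0.716, 0.698], [0.002, 0.698, 0.716], [-1.0, 0.003, -0.0]]
wrist_force: [0.5, 1.0, 0.3]
width: 1.005
```

```bash
python3 go.py .596 -.133 .08 45
python3 - <<'E'
from h import *
s=env.read_state(); I,D=env.snapshot("wrist"); W=cloud("wrist",D,s); print(np.round(s["ee_rot"],3).tolist())
print(ring("wrist",I,W,"red",(.596,-.133),.096,s)); cv2.imwrite("pics/w4.png",I)
m=((W[...,2]>.046)&(W[...,2]<.056)&(D>0)&(np.hypot(W[...,0]-.593,W[...,1]+.136)<.08)).astype(np.uint8); m=cv2.morphologyEx(m,cv2.MORPH_OPEN,np.ones((5,5))); print(rect(W[m>0]))
E
```

```text
t 17.87 pos [ 0.5838 -0.1047  0.2151] zang 45.7 down -1.0 w 1.005 F [0.5 1.  0.3] q7 63.1
calls 1 total [ 0.9   -0.193 -0.078] each [ 0.9   -0.193 -0.078] yaw 0.004
[[-0.002, -0.716, 0.698], [0.002, 0.698, 0.716], [-1.0, 0.003, -0.0]]
(array([ 0.59753381, -0.13328138]), 1921)
(array([ 594.7, -135.7]), array([114.1, 113.8]), 4.4)
```

Request:
{"method": "jog_arm", "body": {"steps": [{"dx": 0,"dy": -0.19,"dz": -0.075,"yaw": 0},{"dx": 0.2,"dy": -0.19,"dz": -0.075,"yaw": 0},{"dx": 0.45,"dy": -0.19,"dz": -0.075,"yaw": 0},{"dx": 0.7,"dy": -0.19,"dz": -0.075,"yaw": 0},{"dx": 0.85,"dy": -0.19,"dz": -0.075,"yaw": 0},{"dx": 0.92,"dy": -0.19,"dz": -0.075,"yaw": 0},{"dx": 0.92,"dy": -0.19,"dz": -0.075,"yaw": 0}]}}

```text
clock: 18.5
position: [0.5949, -0.129, 0.0749]
ee_rot: [[-0.006, -0.719, 0.695], [0.004, 0.695, 0.719], [-1.0, 0.007, -0.002]]
wrist_force: [-0.2, -0.7, 0.6]
width: 1.0
```

```bash
python3 go.py .597 -.1335 .067 45
```

```text
t 18.5 pos [ 0.5949 -0.129   0.0749] zang 46.0 down -1.0 w 1.0 F [-0.2 -0.7  0.6] q7 70.6
calls 1 total [ 0.053 -0.031 -0.012] each [ 0.053 -0.031 -0.012] yaw 0.006
```

Request:
{"method": "jog_arm", "body": {"steps": [{"dx": 0.03,"dy": -0.03,"dz": -0.01,"yaw": 0},{"dx": 0.05,"dy": -0.03,"dz": -0.01,"yaw": 0},{"dx": 0.05,"dy": -0.03,"dz": -0.01,"yaw": 0}]}}

```text
clock: 18.75
position: [0.5979, -0.1329, 0.0682]
ee_rot: [[-0.005, -0.72, 0.694], [0.004, 0.694, 0.72], [-1.0, 0.006, -0.001]]
wrist_force: [-0.3, -0.5, -0.3]
width: 1.001
```

Request:
{"method": "jog_arm", "body": {"claw": 1, "steps": [{"dx": 0,"dy": 0,"dz": 0,"yaw": 0},{"dx": 0,"dy": 0,"dz": 0,"yaw": 0},{"dx": 0,"dy": 0,"dz": 0,"yaw": 0},{"dx": 0,"dy": 0,"dz": 0,"yaw": 0},{"dx": 0,"dy": 0,"dz": 0,"yaw": 0},{"dx": 0,"dy": 0,"dz": 0,"yaw": 0}]}}

```text
clock: 19.25
position: [0.5979, -0.133, 0.0684]
ee_rot: [[-0.005, -0.72, 0.694], [0.004, 0.694, 0.72], [-1.0, 0.006, -0.001]]
wrist_force: [-0.6, 0.8, 0.8]
width: 0.582
```

Request:
{"method": "jog_arm", "body": {"steps": [{"dx": -0.1,"dy": 0,"dz": 0,"yaw": 0},{"dx": -0.3,"dy": 0,"dz": 0,"yaw": 0},{"dx": -0.6,"dy": 0,"dz": 0,"yaw": 0},{"dx": -0.8,"dy": 0,"dz": 0,"yaw": 0},{"dx": -0.8,"dy": 0,"dz": 0,"yaw": 0}]}}

```text
clock: 19.67
position: [0.6023, -0.1349, 0.1954]
ee_rot: [[0.007, -0.719, 0.695], [0.002, 0.695, 0.719], [-1.0, -0.004, 0.006]]
wrist_force: [1.3, 0.1, -0.8]
width: 0.582
```

```bash
python3 go.py .541 .1405 .18 45;python3 -c "
from h import *; print(np.round(env.read_state()['ee_rot'],3).tolist())"
```

```text
t 19.67 pos [ 0.6023 -0.1349  0.1954] zang 46.0 down -1.0 w 0.582 F [ 1.3  0.1 -0.8] q7 67.4
calls 2 total [0.104 1.57  1.036] each [0.052 0.785 0.518] yaw 0.005
[[0.007, -0.719, 0.695], [0.002, 0.695, 0.719], [-1.0, -0.004, 0.006]]
```

Request:
{"method": "jog_arm", "body": {"steps": [{"dx": 0,"dy": 0.2,"dz": 0.13,"yaw": 0},{"dx": 0,"dy": 0.4,"dz": 0.26,"yaw": 0},{"dx": 0,"dy": 0.6,"dz": 0.39,"yaw": 0},{"dx": 0,"dy": 0.75,"dz": 0.5,"yaw": 0},{"dx": 0,"dy": 0.79,"dz": 0.52,"yaw": 0},{"dx": 0,"dy": 0.79,"dz": 0.52,"yaw": 0}]}}

```text
clock: 20.17
position: [0.5705, 0.0067, 0.1949]
ee_rot: [[0.006, -0.723, 0.691], [0.003, 0.691, 0.723], [-1.0, -0.002, 0.006]]
wrist_force: [0.4, -1.0, -1.6]
width: 0.582
```

Request:
{"method": "jog_arm", "body": {"steps": [{"dx": 0,"dy": 0.2,"dz": 0.13,"yaw": 0},{"dx": 0,"dy": 0.4,"dz": 0.26,"yaw": 0},{"dx": 0,"dy": 0.6,"dz": 0.39,"yaw": 0},{"dx": 0,"dy": 0.75,"dz": 0.5,"yaw": 0},{"dx": 0.05,"dy": 0.79,"dz": 0.52,"yaw": 0},{"dx": 0.05,"dy": 0.79,"dz": 0.52,"yaw": 0},{"dx": 0.05,"dy": 0.79,"dz": 0.52,"yaw": 0}]}}

```text
clock: 20.75
position: [0.539, 0.1428, 0.1871]
ee_rot: [[0.005, -0.721, 0.693], [0.001, 0.693, 0.721], [-1.0, -0.003, 0.004]]
wrist_force: [-0.3, -0.3, -1.2]
width: 0.582
```

```bash
python3 go.py .541 .1405 .115 45
python3 - <<'E'
from h import *
s=env.read_state(); I,D=env.snapshot("wrist"); cv2.imwrite("pics/w5.png",I); W=cloud("wrist",D,s); print(np.round(s["ee_rot"],3).tolist())
z=s["position"][2]-.0184+.046
print(ring("wrist",I,W,"red",s["position"],z,s))
E
```

```text
t 20.75 pos [0.539  0.1428 0.1871] zang 46.2 down -1.0 w 0.582 F [-0.3 -0.3 -1.2] q7 36.6
calls 1 total [ 0.481 -0.019 -0.004] each [ 0.481 -0.019 -0.004] yaw 0.006
[[0.005, -0.721, 0.693], [0.001, 0.693, 0.721], [-1.0, -0.003, 0.004]]
(array([0.53875715, 0.14326686]), 7115)
```

View pics/w5.png

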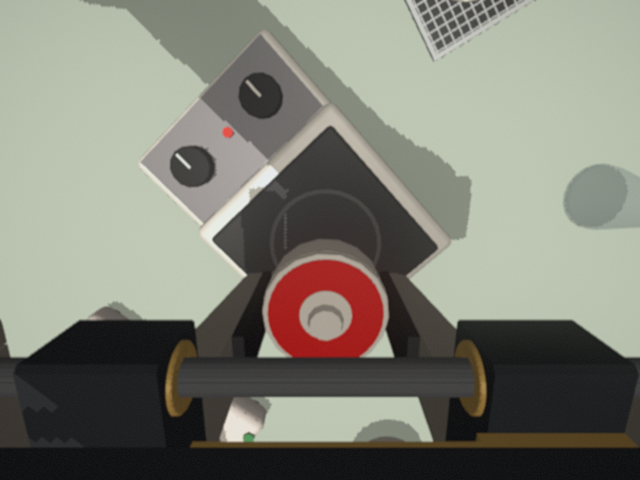

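The view shows red held upright at (325,315), directly over the hotplate's printed ring, which is centred near (326,240). I descend with the small correction.

Request:
{"method": "jog_arm", "body": {"steps": [{"dx": 0.12,"dy": -0.02,"dz": -0.005,"yaw": 0},{"dx": 0.25,"dy": -0.02,"dz": -0.005,"yaw": 0},{"dx": 0.35,"dy": -0.02,"dz": -0.005,"yaw": 0},{"dx": 0.43,"dy": -0.02,"dz": -0.005,"yaw": 0},{"dx": 0.45,"dy": -0.02,"dz": -0.005,"yaw": 0},{"dx": 0.45,"dy": -0.02,"dz": -0.005,"yaw": 0}]}}

```text
clock: 21.3
position: [0.5415, 0.1381, 0.1194]
ee_rot: [[0.005, -0.719, 0.695], [0.0, 0.695, 0.719], [-1.0, -0.003, 0.003]]
wrist_force: [-0.0, 0.6, -0.9]
width: 0.583
```

```bash
python3 go.py .5415 .1405 .1095 45
```

```text
t 21.3 pos [0.5415 0.1381 0.1194] zang 46.0 down -1.0 w 0.583 F [-0.   0.6 -0.9] q7 39.4
calls 1 total [0.066 0.011 0.011] each [0.066 0.011 0.011] yaw 0.005
```

Request:
{"method": "jog_arm", "body": {"steps": [{"dx": 0.02,"dy": 0.01,"dz": 0.01,"yaw": 0},{"dx": 0.04,"dy": 0.01,"dz": 0.01,"yaw": 0},{"dx": 0.055,"dy": 0.01,"dz": 0.01,"yaw": 0},{"dx": 0.066,"dy": 0.01,"dz": 0.01,"yaw": 0},{"dx": 0.066,"dy": 0.01,"dz": 0.01,"yaw": 0}]}}

```text
clock: 21.72
position: [0.5414, 0.1403, 0.1094]
ee_rot: [[0.004, -0.719, 0.695], [0.0, 0.695, 0.719], [-1.0, -0.003, 0.003]]
wrist_force: [-0.6, -0.7, -0.9]
width: 0.58
```

Request:
{"method": "jog_arm", "body": {"steps": [{"dx": 0.004,"dy": 0,"dz": 0,"yaw": 0},{"dx": 0.007,"dy": 0,"dz": 0,"yaw": 0},{"dx": 0.007,"dy": 0,"dz": 0,"yaw": 0}]}}

```text
clock: 21.97
position: [0.5415, 0.1404, 0.1085]
ee_rot: [[0.005, -0.719, 0.695], [0.001, 0.695, 0.719], [-1.0, -0.003, 0.004]]
wrist_force: [0.1, 0.6, 0.0]
width: 0.579
```

Request:
{"method": "jog_arm", "body": {"steps": [{"dx": 0.003,"dy": 0,"dz": 0,"yaw": 0},{"dx": 0.005,"dy": 0,"dz": 0,"yaw": 0},{"dx": 0.005,"dy": 0,"dz": 0,"yaw": 0}]}}

```text
clock: 22.22
position: [0.5417, 0.1403, 0.1084]
ee_rot: [[0.005, -0.719, 0.695], [0.001, 0.695, 0.719], [-1.0, -0.003, 0.004]]
wrist_force: [-1.1, -0.5, 5.0]
width: 0.58
```

Contact at about 5 N, so I release and go for green.

Request:
{"method": "jog_arm", "body": {"claw": -1, "steps": [{"dx": 0,"dy": 0,"dz": 0,"yaw": 0},{"dx": 0,"dy": 0,"dz": 0,"yaw": 0},{"dx": 0,"dy": 0,"dz": 0,"yaw": 0},{"dx": 0,"dy": 0,"dz": 0,"yaw": 0},{"dx": 0,"dy": 0,"dz": 0,"yaw": 0},{"dx": 0,"dy": 0,"dz": 0,"yaw": 0}]}}

```text
clock: 22.72
position: [0.5417, 0.1403, 0.1083]
ee_rot: [[0.005, -0.719, 0.695], [0.001, 0.695, 0.719], [-1.0, -0.003, 0.004]]
wrist_force: [0.1, 0.5, 0.4]
width: 0.988
```

Request:
{"method": "jog_arm", "body": {"steps": [{"dx": -0.1,"dy": 0,"dz": 0,"yaw": 0},{"dx": -0.3,"dy": 0,"dz": 0,"yaw": 0},{"dx": -0.6,"dy": 0,"dz": 0,"yaw": 0},{"dx": -0.8,"dy": 0,"dz": 0,"yaw": 0},{"dx": -0.8,"dy": 0,"dz": 0,"yaw": 0}]}}

```text
clock: 23.13
position: [0.545, 0.141, 0.2351]
ee_rot: [[0.016, -0.719, 0.695], [0.005, 0.695, 0.719], [-1.0, -0.008, 0.015]]
wrist_force: [0.9, 0.1, 0.8]
width: 1.007
```

```bash
python3 go.py .4385 -.3925 .23 45
```

```text
t 23.13 pos [0.545  0.141  0.2351] zang 46.0 down -0.9999 w 1.007 F [0.9 0.1 0.8] q7 35.5
calls 4 total [ 0.004 -1.962 -3.05 ] each [ 0.001 -0.491 -0.763] yaw 0.005
```

Request:
{"method": "jog_arm", "body": {"steps": [{"dx": 0,"dy": -0.64,"dz": -0.99,"yaw": 0},{"dx": 0,"dy": -0.64,"dz": -0.99,"yaw": 0},{"dx": 0,"dy": -0.64,"dz": -0.99,"yaw": 0},{"dx": 0,"dy": -0.64,"dz": -0.99,"yaw": 0},{"dx": 0,"dy": -0.64,"dz": -0.99,"yaw": 0},{"dx": 0,"dy": -0.64,"dz": -0.99,"yaw": 0}]}}

```text
clock: 23.63
position: [0.5102, -0.0361, 0.2338]
ee_rot: [[0.016, -0.714, 0.7], [0.005, 0.7, 0.714], [-1.0, -0.008, 0.015]]
wrist_force: [-0.3, 1.0, -0.9]
width: 0.998
```

Request:
{"method": "jog_arm", "body": {"steps": [{"dx": 0,"dy": -0.64,"dz": -0.99,"yaw": 0},{"dx": 0,"dy": -0.64,"dz": -0.99,"yaw": 0},{"dx": 0,"dy": -0.64,"dz": -0.99,"yaw": 0},{"dx": 0,"dy": -0.64,"dz": -0.99,"yaw": 0},{"dx": 0,"dy": -0.64,"dz": -0.99,"yaw": 0},{"dx": 0,"dy": -0.64,"dz": -0.99,"yaw": 0}]}}

```text
clock: 24.13
position: [0.4744, -0.2118, 0.2322]
ee_rot: [[0.016, -0.711, 0.703], [0.004, 0.703, 0.711], [-1.0, -0.009, 0.014]]
wrist_force: [0.5, 1.0, -0.9]
width: 0.997
```

```bash
python3 go.py .4385 -.3925 .18 45
```

```text
t 24.13 pos [ 0.4744 -0.2118  0.2322] zang 45.3 down -0.9999 w 0.997 F [ 0.5  1.  -0.9] q7 75.7
calls 2 total [ 0.339 -0.674 -1.029] each [ 0.17  -0.337 -0.515] yaw 0.002
```

Request:
{"method": "jog_arm", "body": {"steps": [{"dx": 0.1,"dy": -0.67,"dz": -1,"yaw": 0},{"dx": 0.2,"dy": -0.67,"dz": -1,"yaw": 0},{"dx": 0.3,"dy": -0.67,"dz": -1,"yaw": 0},{"dx": 0.36,"dy": -0.67,"dz": -1,"yaw": 0},{"dx": 0.36,"dy": -0.67,"dz": -1,"yaw": 0},{"dx": 0.36,"dy": -0.67,"dz": -1,"yaw": 0},{"dx": 0.36,"dy": -0.67,"dz": -1,"yaw": 0}]}}

```text
clock: 24.72
position: [0.442, -0.3873, 0.1754]
ee_rot: [[0.014, -0.711, 0.703], [0.006, 0.703, 0.711], [-1.0, -0.006, 0.014]]
wrist_force: [0.4, 0.6, 0.9]
width: 0.999
```

```bash
python3 go.py .4385 -.3925 .05 45
python3 - <<'E'
from h import *
s=env.read_state(); I,D=env.snapshot("wrist"); W=cloud("wrist",D,s); print(np.round(s["ee_rot"],3).tolist())
print(ring("wrist",I,W,"green",(.4385,-.3925),.052,s))
I,D=env.snapshot("top"); W=cloud("top",D); print(ring("top",I,W,"blue",(.459,.386),.052),ring("top",I,W,"red",(.541,.14),.136)); cv2.imwrite("pics/t6.png",cv2.resize(I[210:350,120:330],None,fx=3.5,fy=3.5,interpolation=cv2.INTER_CUBIC))
m=((W[...,2]>.0455)&(W[...,2]<.06)&(D>0)&(np.hypot(W[...,0]-.593,W[...,1]+.136)<.08)).astype(np.uint8); m=cv2.morphologyEx(m,cv2.MORPH_OPEN,np.ones((3,3))); print(rect(W[m>0]))
E
```

```text
t 24.72 pos [ 0.442  -0.3873  0.1754] zang 45.3 down -0.9999 w 0.999 F [0.4 0.6 0.9] q7 100.6
calls 1 total [ 0.835 -0.002 -0.053] each [ 0.835 -0.002 -0.053] yaw 0.002
[[0.014, -0.711, 0.703], [0.006, 0.703, 0.711], [-1.0, -0.006, 0.014]]
(array([ 0.44011142, -0.3922267 ]), 1763)
(array([0.4586898 , 0.38772033]), 232) (array([0.54121224, 0.14096049]), 285)
(array([ 592.6, -137. ]), array([112.5, 113.5]), 49.8)
```

View pics/t6.png

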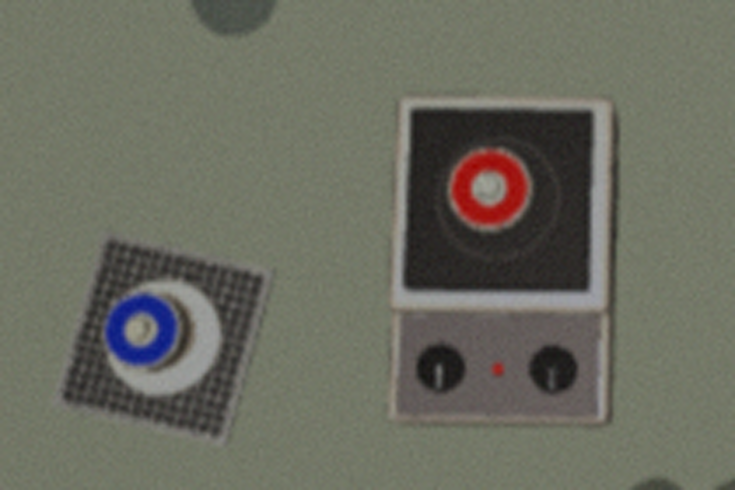

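The crop shows blue on the ceramic disc and red within the hotplate's printed ring. The apparent offsets are lid-height parallax, and the ring fits put both within about 2-3 mm of the middle.

Request:
{"method": "jog_arm", "body": {"steps": [{"dx": 0.1,"dy": 0,"dz": -0.05,"yaw": 0},{"dx": 0.3,"dy": 0,"dz": -0.05,"yaw": 0},{"dx": 0.55,"dy": 0,"dz": -0.05,"yaw": 0},{"dx": 0.75,"dy": 0,"dz": -0.05,"yaw": 0},{"dx": 0.9,"dy": 0,"dz": -0.05,"yaw": 0},{"dx": 0.95,"dy": 0,"dz": -0.05,"yaw": 0},{"dx": 0.95,"dy": 0,"dz": -0.05,"yaw": 0}]}}

```text
clock: 25.4
position: [0.4411, -0.3881, 0.0329]
ee_rot: [[0.015, -0.716, 0.698], [0.008, 0.698, 0.716], [-1.0, -0.005, 0.016]]
wrist_force: [1.1, -0.2, 0.3]
width: 1.002
```

```bash
python3 go.py .439 -.3923 .0235 45;python3 - <<'E'
from h import *
print(np.round(env.read_state()['ee_rot'],3).tolist(), onplane("top",(120+163.5/3.5,210+337/3.5),.006))
E
```

```text
t 25.4 pos [ 0.4411 -0.3881  0.0329] zang 45.7 down -0.9999 w 1.002 F [ 1.1 -0.2  0.3] q7 108.4
calls 1 total [ 0.062 -0.009 -0.031] each [ 0.062 -0.009 -0.031] yaw 0.004
[[0.015, -0.716, 0.698], [0.008, 0.698, 0.716], [-1.0, -0.005, 0.016]] [0.45599092 0.38471021 0.006     ]
```

Request:
{"method": "jog_arm", "body": {"steps": [{"dx": 0.03,"dy": -0.01,"dz": -0.03,"yaw": 0},{"dx": 0.06,"dy": -0.01,"dz": -0.03,"yaw": 0},{"dx": 0.06,"dy": -0.01,"dz": -0.03,"yaw": 0}]}}

```text
clock: 25.65
position: [0.4398, -0.3924, 0.0245]
ee_rot: [[0.016, -0.716, 0.698], [0.007, 0.698, 0.716], [-1.0, -0.006, 0.017]]
wrist_force: [0.4, 0.2, 0.5]
width: 1.0
```

Request:
{"method": "jog_arm", "body": {"claw": 1, "steps": [{"dx": 0,"dy": 0,"dz": 0,"yaw": 0},{"dx": 0,"dy": 0,"dz": 0,"yaw": 0},{"dx": 0,"dy": 0,"dz": 0,"yaw": 0},{"dx": 0,"dy": 0,"dz": 0,"yaw": 0},{"dx": 0,"dy": 0,"dz": 0,"yaw": 0},{"dx": 0,"dy": 0,"dz": 0,"yaw": 0}]}}

```text
clock: 26.15
position: [0.4399, -0.3925, 0.0246]
ee_rot: [[0.016, -0.716, 0.698], [0.007, 0.698, 0.716], [-1.0, -0.007, 0.017]]
wrist_force: [1.3, 0.9, 0.6]
width: 0.593
```

Request:
{"method": "jog_arm", "body": {"steps": [{"dx": -0.1,"dy": 0,"dz": 0,"yaw": 0},{"dx": -0.25,"dy": 0,"dz": 0,"yaw": 0},{"dx": -0.4,"dy": 0,"dz": 0,"yaw": 0},{"dx": -0.55,"dy": 0,"dz": 0,"yaw": 0},{"dx": -0.7,"dy": 0,"dz": 0,"yaw": 0},{"dx": -0.85,"dy": 0,"dz": 0,"yaw": 0},{"dx": -0.85,"dy": 0,"dz": 0,"yaw": 0}]}}

```text
clock: 26.73
position: [0.4394, -0.3954, 0.1563]
ee_rot: [[0.022, -0.715, 0.698], [0.003, 0.699, 0.716], [-1.0, -0.013, 0.018]]
wrist_force: [0.3, -0.6, -0.0]
width: 0.582
```

```bash
python3 go.py .5935 -.136 .15 45;python3 -c "
from h import *; print(np.round(env.read_state()['ee_rot'],3).tolist())"
```

```text
t 26.73 pos [ 0.4394 -0.3954  0.1563] zang 45.7 down -0.9998 w 0.582 F [ 0.3 -0.6 -0. ] q7 103.1
calls 2 total [0.07  0.474 1.954] each [0.035 0.237 0.977] yaw 0.004
[[0.022, -0.715, 0.698], [0.003, 0.699, 0.716], [-1.0, -0.013, 0.018]]
```

Request:
{"method": "jog_arm", "body": {"steps": [{"dx": 0,"dy": 0.06,"dz": 0.25,"yaw": 0},{"dx": 0,"dy": 0.12,"dz": 0.5,"yaw": 0},{"dx": 0,"dy": 0.18,"dz": 0.75,"yaw": 0},{"dx": 0,"dy": 0.22,"dz": 0.92,"yaw": 0},{"dx": 0,"dy": 0.24,"dz": 0.98,"yaw": 0},{"dx": 0,"dy": 0.24,"dz": 0.98,"yaw": 0}]}}

```text
clock: 27.23
position: [0.5174, -0.2619, 0.1575]
ee_rot: [[0.021, -0.719, 0.695], [0.005, 0.695, 0.719], [-1.0, -0.012, 0.018]]
wrist_force: [-0.1, 0.3, -1.5]
width: 0.579
```

Request:
{"method": "jog_arm", "body": {"steps": [{"dx": 0,"dy": 0.06,"dz": 0.25,"yaw": 0},{"dx": 0,"dy": 0.12,"dz": 0.5,"yaw": 0},{"dx": 0,"dy": 0.18,"dz": 0.75,"yaw": 0},{"dx": 0,"dy": 0.22,"dz": 0.92,"yaw": 0},{"dx": 0,"dy": 0.24,"dz": 0.98,"yaw": 0},{"dx": 0,"dy": 0.24,"dz": 0.98,"yaw": 0},{"dx": 0,"dy": 0.24,"dz": 0.98,"yaw": 0}]}}

```text
clock: 27.82
position: [0.5923, -0.1339, 0.1594]
ee_rot: [[0.02, -0.717, 0.696], [0.003, 0.697, 0.718], [-1.0, -0.012, 0.016]]
wrist_force: [-0.8, -0.8, -1.3]
width: 0.577
```

```bash
python3 go.py .5935 -.136 .08 45;python3 - <<'E'
from h import *
s=env.read_state(); print(np.round(s['ee_rot'],3).tolist())
I,D=env.snapshot("wrist"); cv2.imwrite("pics/w7.png",I); W=cloud("wrist",D,s); print(ring("wrist",I,W,"green",s["position"],s["position"][2]-.0186+.046,s))
E
```

```text
t 27.82 pos [ 0.5923 -0.1339  0.1594] zang 45.9 down -0.9998 w 0.577 F [-0.8 -0.8 -1.3] q7 72.2
calls 1 total [ 0.529 -0.009 -0.013] each [ 0.529 -0.009 -0.013] yaw 0.005
[[0.02, -0.717, 0.696], [0.003, 0.697, 0.718], [-1.0, -0.012, 0.016]]
(array([ 0.59207377, -0.13367727]), 6680)
```

View pics/w7.png

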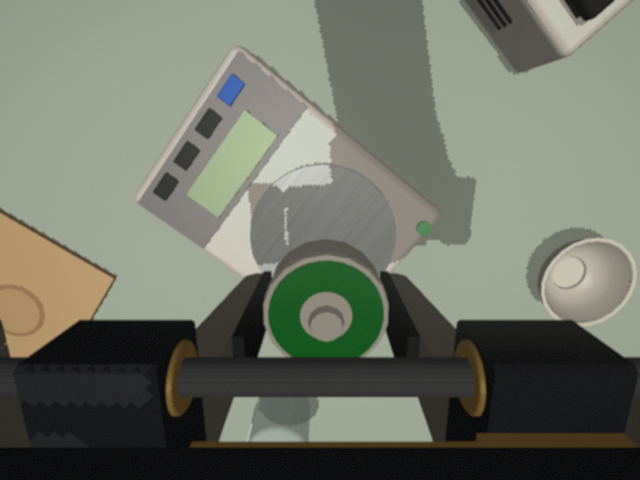

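Green is held upright at (325,315), with the pan (columns 250-396) centred on it. I descend.

Request:
{"method": "jog_arm", "body": {"steps": [{"dx": 0.13,"dy": -0.01,"dz": -0.015,"yaw": 0},{"dx": 0.26,"dy": -0.01,"dz": -0.015,"yaw": 0},{"dx": 0.38,"dy": -0.01,"dz": -0.015,"yaw": 0},{"dx": 0.47,"dy": -0.01,"dz": -0.015,"yaw": 0},{"dx": 0.53,"dy": -0.01,"dz": -0.015,"yaw": 0},{"dx": 0.53,"dy": -0.01,"dz": -0.015,"yaw": 0}]}}

```text
clock: 28.37
position: [0.5914, -0.1385, 0.0783]
ee_rot: [[0.017, -0.715, 0.699], [0.003, 0.699, 0.715], [-1.0, -0.01, 0.014]]
wrist_force: [0.1, 0.8, -0.9]
width: 0.578
```

```bash
python3 go.py .594 -.136 .0696 45
```

```text
t 28.37 pos [ 0.5914 -0.1385  0.0783] zang 45.6 down -0.9999 w 0.578 F [ 0.1  0.8 -0.9] q7 75.9
calls 1 total [ 0.059 -0.     0.023] each [ 0.059 -0.     0.023] yaw 0.004
```

Request:
{"method": "jog_arm", "body": {"steps": [{"dx": 0.02,"dy": 0,"dz": 0.023,"yaw": 0},{"dx": 0.035,"dy": 0,"dz": 0.023,"yaw": 0},{"dx": 0.05,"dy": 0,"dz": 0.023,"yaw": 0},{"dx": 0.058,"dy": 0,"dz": 0.023,"yaw": 0},{"dx": 0.058,"dy": 0,"dz": 0.023,"yaw": 0}]}}

```text
clock: 28.78
position: [0.5941, -0.1358, 0.0699]
ee_rot: [[0.017, -0.715, 0.699], [0.003, 0.699, 0.715], [-1.0, -0.01, 0.014]]
wrist_force: [-0.4, -0.2, -0.1]
width: 0.58
```

Request:
{"method": "jog_arm", "body": {"steps": [{"dx": 0.004,"dy": 0,"dz": 0,"yaw": 0},{"dx": 0.006,"dy": 0,"dz": 0,"yaw": 0},{"dx": 0.006,"dy": 0,"dz": 0,"yaw": 0}]}}

```text
clock: 29.03
position: [0.5943, -0.1358, 0.0691]
ee_rot: [[0.017, -0.715, 0.699], [0.003, 0.699, 0.715], [-1.0, -0.011, 0.014]]
wrist_force: [0.4, 0.4, -1.3]
width: 0.578
```

Request:
{"method": "jog_arm", "body": {"steps": [{"dx": 0.003,"dy": 0,"dz": 0,"yaw": 0},{"dx": 0.005,"dy": 0,"dz": 0,"yaw": 0},{"dx": 0.005,"dy": 0,"dz": 0,"yaw": 0}]}}

```text
clock: 29.28
position: [0.5945, -0.1358, 0.0686]
ee_rot: [[0.018, -0.715, 0.699], [0.003, 0.699, 0.715], [-1.0, -0.011, 0.015]]
wrist_force: [-0.4, 0.9, 1.6]
width: 0.577
```

Contact has begun (1.6 N), so I release and rise.

Request:
{"method": "jog_arm", "body": {"claw": -1, "steps": [{"dx": 0,"dy": 0,"dz": 0,"yaw": 0},{"dx": 0,"dy": 0,"dz": 0,"yaw": 0},{"dx": 0,"dy": 0,"dz": 0,"yaw": 0},{"dx": 0,"dy": 0,"dz": 0,"yaw": 0},{"dx": 0,"dy": 0,"dz": 0,"yaw": 0},{"dx": 0,"dy": 0,"dz": 0,"yaw": 0}]}}

```text
clock: 29.78
position: [0.5944, -0.1358, 0.0686]
ee_rot: [[0.018, -0.715, 0.699], [0.003, 0.699, 0.715], [-1.0, -0.011, 0.015]]
wrist_force: [-1.1, -0.9, 0.1]
width: 0.985
```

Request:
{"method": "jog_arm", "body": {"steps": [{"dx": -0.1,"dy": 0,"dz": 0,"yaw": 0},{"dx": -0.3,"dy": 0,"dz": 0,"yaw": 0},{"dx": -0.6,"dy": 0,"dz": 0,"yaw": 0},{"dx": -0.85,"dy": 0,"dz": 0,"yaw": 0},{"dx": -1,"dy": 0,"dz": 0,"yaw": 0},{"dx": -1,"dy": 0,"dz": 0,"yaw": 0}]}}

```text
clock: 30.28
position: [0.5947, -0.1375, 0.2245]
ee_rot: [[0.028, -0.715, 0.699], [0.002, 0.699, 0.715], [-1.0, -0.018, 0.021]]
wrist_force: [0.5, -0.2, -0.0]
width: 1.0
```

Request:
{"method": "jog_arm", "body": {"steps": [{"dx": 0,"dy": 0.6,"dz": -0.9,"yaw": 0},{"dx": 0,"dy": 0.6,"dz": -0.9,"yaw": 0},{"dx": 0,"dy": 0.6,"dz": -0.9,"yaw": 0},{"dx": 0,"dy": 0.6,"dz": -0.9,"yaw": 0},{"dx": 0,"dy": 0.6,"dz": -0.9,"yaw": 0},{"dx": 0,"dy": 0.6,"dz": -0.9,"yaw": 0}]}}

```text
clock: 30.78
position: [0.4348, -0.171, 0.2199]
ee_rot: [[0.028, -0.713, 0.7], [0.004, 0.701, 0.714], [-1.0, -0.018, 0.023]]
wrist_force: [0.1, -0.8, -0.8]
width: 1.001
```

Run:
```python
from h import *
for c in ("top","scene"):
    I,D=env.snapshot(c); W=cloud(c,D); cv2.imwrite(f"pics/{c}9.png",I)
    for n,x,z in (("red",(.541,.14),.136),("blue",(.459,.386),.052),("green",(.594,-.136),.096)): print(c,n,ring(c,I,W,n,x,z))
print(env.read_state()["clock"],env.read_state()["position"])
```

```text
top red (array([0.54126317, 0.14096687]), 283)
top blue (array([0.45863076, 0.38766002]), 233)
top green (array([ 0.59332176, -0.13588892]), 209)
scene red (array([0.54133896, 0.140419  ]), 216)
scene blue (array([0.45879837, 0.38746858]), 225)
scene green (array([ 0.5935964 , -0.13636219]), 118)
30.8833 [ 0.43699177 -0.17064142  0.22005041]
```

View pics/scene9.png

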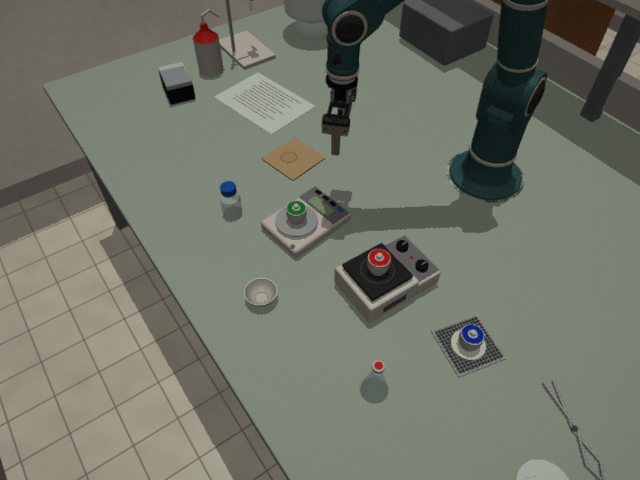

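View pics/top9.png

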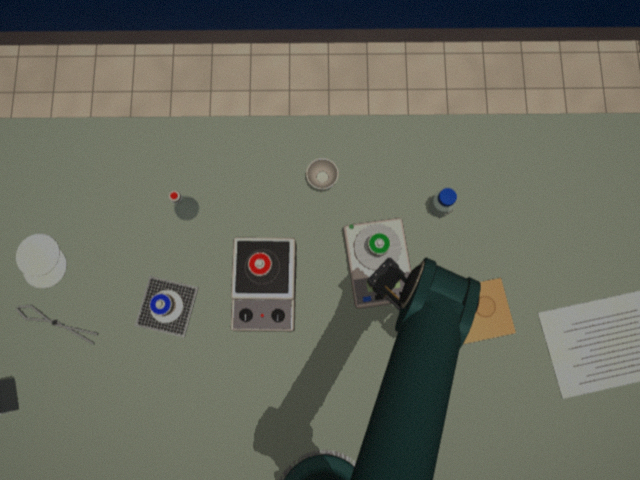

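All three crucibles stand upright in their places: red at (260,264), blue at (161,304) and green at (378,243) in the top view. The mat is empty and the bystanders have not moved, so I hand the job in.

```bash
python3 -c "
from station import env; print(env.finish_job())"
```

```text
the job is handed in; nothing more can be done
None
```

All three crucibles are in their new places, and I handed the job in at about 31 s on the robot's clock. I parked green on the heat-proof board, moved blue from the hotplate to the gauze, red from the balance to the hotplate, then green from the board to the balance. Each set-down touched at about 6 N or less.

The last look with the top and scene cameras showed all three upright and the board empty. The bottle, flask and dish looked unmoved and the gripper was clear of everything.

- **Red:** within about 1 mm of the hotplate's middle.
- **Green:** within about 1 mm of the balance pan's middle.
- **Blue:** roughly 2–4 mm from the middle of the ceramic. The cameras disagreed by about 4 mm on where that middle is, so I aimed between their readings.

The tool had drifted to about 1° off vertical by the last placement. That did not visibly affect how the crucible stands.

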